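# Make up a finishing kit and a doming kit at the jeweller's bench

### The job

Make up the two bench kits from the stock lying on the bench. The finishing kit goes in the three-compartment tray: the emery stick lying in the long narrow compartment, the napkin ring upright in the smaller of the other two and the paste tin upright in the larger; the doming kit goes in the two-compartment tray: the doming punch lying in the narrow compartment and the doming plate, hollows up, in the wide one. Everything must rest flat on the floor of its own compartment, and the bur block, the calipers and the handpiece stay where they are.

Things in the scene. Friction and masses are not known exactly. Their poses are not given: they have to be found in the camera images.
- finishing_tray: Fixed wooden tray, grey floor, 140 (x) by 162 (y), 10 mm high, THREE compartments 7 mm deep (floor 3, walls 4 mm thick). Origin: centre of underside; +x points away from the robot within 0.2 rad. In its frame: narrow one 44 (x) by 154 (y) centred at (44, 0), for the stick; smaller one 84 by 66 at (-24, 44), for the ring; larger one 84 by 84 at (-24, -35), for the tin.
- doming_tray: Fixed wooden tray, grey floor, 136 (x) by 132 (y), 10 mm high, TWO compartments 7 mm deep (floor 3, walls 4 mm thick). Origin: centre of underside; +x points away from the robot within 0.2 rad. In its frame: narrow one 46 (x) by 124 (y) centred at (41, 0), for the punch; wide one 78 by 124 at (-25, 0), for the plate.
- napkin_ring: Silver napkin ring standing on end: an open tube, outer diameter 45 mm (46 at the rims), wall 3 mm, 30 mm tall, about 60 g. Origin: centre of its underside; z is its axis. Grasp it across the outside, fingertips 10 mm or more above its underside so that they clear the tray walls.
- paste_tin: Closed round aluminium tin of polishing paste with a ribbed lid, 56 mm in diameter, 26 mm tall, about 80 g, standing lid up. Origin: centre of its underside; z is its axis. Grasp it across the outside, fingertips 10 mm or more above its underside.
- emery_stick: Flat polishing stick lying down, 134 mm long: 84 mm wrapped in dark emery, 24 mm wide, 18 thick; the rest (+y end) a pale wooden handle, 20 wide, 16 thick. About 40 g. Origin: underside at mid-length; y along it (at the start within 0.35 rad of world y). Grasp across x at the middle, fingertips 9 mm or more above its underside. Either way round in the tray.
- doming_plate: Rectangular steel plate 54 (x) by 100 (y) by 18 mm with five round hollows of graded size in its top, about 0.6 kg. Origin: centre of its underside; at the start y within 0.35 rad of world y. Grasp across x (54 mm) at the middle, fingertips 9 mm or more above its underside. Either way round in the tray.
- doming_punch: Steel punch lying down, 100 mm long, about 0.22 kg: 28 mm ball at the +y end of a 16 mm square shank. Origin: shank axis at mid-length (ball centre 36 mm to +y), 11.5 mm above the surface it lies on; there the shank's top is 19.5 mm up. At the start y within 0.35 rad of world y. Grasp across x at the origin, fingertips about 9 mm above the surface. Either way round in the tray.
- bur_block: Bystander, leave alone: loose pale wooden block 70 (x) by 120 (y) by 34 mm with rows of small steel burs standing up to 28 mm above it. Origin: centre of its underside.
- calipers: Bystander, leave alone: loose digital calipers lying flat beyond the trays; steel beam 235 mm long along y, grey display unit 16 mm high, two jaws reaching 48 mm towards its -x (away from the robot). Origin: underside, middle of the beam.
- handpiece: Bystander, leave alone: loose metal rotary handpiece lying flat, 24 mm thick, from -65 to +85 mm along its y axis, then a thin bur. Origin: on its underside.
Mind the look-alikes: they are no part of the job. Leave any yellow look-alike of the doming_punch alone.

How it is judged:
By the outcome, as a careful person would: the job done as asked, in the order asked, and still so for the second after the job is handed in, with the robot touching nothing.
It also fails if it takes over 106 s, if anything falls off the work surface, if the arm or the gripper's body presses on something with over 40 N, if the wrist force passes 120 N, or if a joint passes its speed limit or range.

### The arm

A 7-joint arm with a two-finger parallel gripper is mounted at the origin on the work surface. World frame = base frame: x ahead of the robot, y to its left, z up, the work surface at z = 0. Lengths are in m, angles in rad, forces in N, time in s.
With the tool pointing down it reaches from about 0.425 to 0.975 m from the base axis. Payload 16.7 kg.
Tool frame: the origin (TCP) lies midway between the tips of the shut fingers; the grasp point (between the pads) lies 19 mm behind it (env.pinch_z is the distance from the TCP to the grasp point, in m); z points along the fingers, x is the direction in which the jaws open and shut, and the axes are right-handed (so a half turn about z gives the same grasp; the last joint's range is limited). The gripper opens to 85 mm and grips with 20 to 120 N. Pads are 22 mm wide; open, the fingers measure 114 mm over their backs; the gripper's body (76 mm by 85 mm) begins 54 mm behind the grasp point. The pads swing forward as they close: fully open they stand 13 mm farther back than shut.
Start: joints at [1.069, 0.426, 0.074, 1.606, -0.034, 1.111, -0.067], TCP at [0.233, -0.634, 0.201] pointing down, gripper open.
Joint ranges: [-2.85, 2.85], [-0.5, 2.14], [-1.23, 1.37], [0.21, 2.46], [-1.02, 4.16], [0.16, 2.05], [-2.73, 2.73]. Speed limits (rad/s): [1.89, 1.89, 2.39, 2.39, 3.01, 3.01, 3.01].

### API

Orientations are given as a unit quaternion [x, y, z, w].
In Python, from cell import env gives the robot as it stands.
- The arm moves only by the tool carry_out, never from a script. Its argument "steps" is a list of rows, each an object with "offset": the shift along the tool's x, y, z in mm, a list of three; "twist": the turn, a rotation vector about the tool's x, y, z in degrees, a list of three; "grip": the opening, from -1 (shut) to 1 (fully open), so that 0 is half open. In form: [{"offset": [tx, ty, tz], "twist": [rx, ry, rz], "grip": grip}, ...]. A call has 1 to 10 rows; each row shifts and turns the pose as measured when the row begins, along the tool's axes as they then stand; what a row does not reach is not made up. A row lasts 1/10 s, in which the tool goes at most 50 mm and 8.59 degrees, less where a joint would pass 70% of its speed; a pose out of reach is approached as far as the arm can. A call is refused whole if a number of a shift passes 50 or a number of a turn 8.59, either way. A call with a gripper value outside its range is refused whole. The fingers move at their own pace and stop on an object; "grip_force" is the grip in N (left out, the last holds). Time passes only in rows, so rows that do not move let the fingers close. It gives the time, the measured TCP pose, the force and the opening at its end, in the units of the state.
- env.get_obs(): the state, without advancing time (a new reading comes with each control period).
- env.capture(name): name is "scene" or "top" or "wrist"; returns a dict with "pixels" (420x560x3 uint8, blue, green, red), "K" (3x3 intrinsics, pixels), "camera_from_world" (4x4, takes a point from world to camera coordinates). Camera axes: x right, y up, looking along -z (the intrinsics and any distortion apply to the point x, -y, -z); pixel columns grow to the right and rows downward; lengths in m; the calibration is good to about 2 mm. A picture is of the moment at which its call begins. There is no depth.
- env.close_job(): hands the job in, once; it reports no verdict.
Trained networks look in the newest picture that a camera, given by its name, has taken for a name from the list of things; names that differ only in an ending like _2 or _b are one class to them, and where a whole thing is asked for, a point or a joint stands for the part that bears it (a point fixed in the world has none). Each returns a list of dicts, best first, with "conf" (0 to 1); they miss things now and then, are a little off and sometimes report something else, mostly with a low value. They report only what shows in the picture. A call takes as long as a camera call. They do not tell look-alikes from the thing itself.
- env.spot_in(target, camera): "bbox" ([left, top, right, bottom] in pixels, round what is visible of it).
- env.regions_of(target, camera): "mask" (420x560 bool, what is visible of it) and "bbox" ([left, top, right, bottom] in pixels, round what is visible of it).
- env.landmark_of(target, camera): "at" ([column, row] in pixels: a listed point, or the origin of a listed thing).
The state is a dict: "t": time; "joint_positions": joint angles; "qd": joint speeds; "tau": joint torques, N m; "tcp_pos": TCP position; "orientation": TCP orientation; "ft_force": force on the tool from outside, world axes, zero at the start; "ft_torque": the same for the moment, N m; "opening": opening from 0.0 (shut) to 1.0 (fully open).
Only numpy, scipy, OpenCV 4.12 (cv2) and the standard library are available. Lean on these libraries where they do the work, as an engineer would, in place of code of your own. Each camera call takes 0.05 s, during which the arm holds its last target.

## Working session

There is one attempt and no reset: what is moved stays moved. The work goes in short steps, Python scripts to look and compute and a tool call to move; the robot and the scene stay as the last step left them, time stands still between calls to the robot, and variables do not carry over. Pictures are saved under pics/ and viewed, and the job is handed in when it is done.

Besides the shell and the picture viewer there is one more tool, called after ">>>" as name([rows], argument=value, ...), one row to a line, values as JSON. carry_out: Moves the arm, as the interface text tells. Its arguments: {"type":"object","properties":{"steps":{"type":"array","items":{"type":"object","properties":{"offset":{"type":"array","items":{"type":"number"}},"twist":{"type":"array","items":{"type":"number"}},"grip":{"type":"number"}}}},"grip_force":{"type":"number"}},"required":["steps"]}

```bash
ls; mkdir -p pics; cat > h.py <<'E'
import numpy as np, cv2
from cell import env
from scipy.spatial.transform import Rotation as R
def ray(c,u,v):
    M=c['camera_from_world'];K=c['K']
    d=np.array([(u-K[0,2])/K[0,0],-(v-K[1,2])/K[1,1],-1.])
    Rt=M[:3,:3].T; return -Rt@M[:3,3], Rt@d
def at(c,u,v,z):
    o,d=ray(c,u,v); return o+d*(z-o[2])/d[2]
def proj(c,p):
    q=c['camera_from_world']@np.append(p,1); K=c['K']
    return K[0,0]*q[0]/-q[2]+K[0,2], K[1,1]*(-q[1])/-q[2]+K[1,2]
E
python3 - <<'E'
from h import *
print(env.pinch_z); o=env.get_obs(); print(o['t'],o['tcp_pos'],o['orientation'],o['opening'])
for n in ['scene','top']:
    c=env.capture(n); print(n,c.keys()); print(c['K'],np.linalg.inv(c['camera_from_world'])); cv2.imwrite(f'pics/{n}0.png',c['pixels'])
    for t in ['finishing_tray','doming_tray','napkin_ring','paste_tin','emery_stick','doming_plate','doming_punch','bur_block','calipers','handpiece']:
        print(t,[(np.round(x['bbox']).tolist(),round(x['conf'],2)) for x in env.spot_in(t,n)],[(np.round(x['at'],1).tolist(),round(x['conf'],2)) for x in env.landmark_of(t,n)])
print(env.get_obs()['t'])
E
```

```text
pics
0.0187
0.0 [ 0.23238897 -0.6332388   0.2001891 ] [ 8.19913661e-01 -5.72486798e-01 -5.79304558e-04 -3.45318427e-04] 1.0016620614488183
scene dict_keys(['pixels', 'K', 'camera_from_world'])
[[512.72225243   0.         276.23024935]
 [  0.         512.72225243 203.39488545]
 [  0.           0.           1.        ]] [[ 0.01750948 -0.58339486  0.81199991  1.52716052]
 [ 0.99980787  0.01737293 -0.00907738  0.00271759]
 [-0.00881112  0.81200284  0.58358697  0.74287363]
 [ 0.          0.          0.          1.        ]]
finishing_tray [([174.0, 220.0, 249.0, 270.0], 0.67)] [([209.8, 244.9], 0.55)]
doming_tray [([285.0, 218.0, 346.0, 265.0], 0.89)] [([314.1, 241.9], 0.7), ([271.5, 185.9], 0.55)]
napkin_ring [([125.0, 192.0, 150.0, 216.0], 0.76), ([433.0, 219.0, 492.0, 257.0], 0.43)] [([138.4, 210.0], 0.84)]
paste_tin [([196.0, 178.0, 214.0, 202.0], 0.58)] [([206.4, 195.2], 0.81)]
emery_stick [([304.0, 186.0, 355.0, 197.0], 0.97), ([127.0, 193.0, 147.0, 216.0], 0.24)] [([329.1, 192.5], 0.89)]
doming_plate [([391.0, 192.0, 432.0, 214.0], 0.87)] [([409.3, 204.0], 0.82)]
doming_punch [([25
[... 1303 characters left out ...]
141.0, 190.0], 0.48)] [([244.9, 179.0], 0.73), ([214.9, 258.9], 0.7), ([407.6, 237.5], 0.52)]
doming_plate [([122.0, 214.0, 167.0, 244.0], 0.58)] [([143.8, 229.5], 0.68)]
doming_punch [([281.0, 285.0, 310.0, 319.0], 0.87), ([229.0, 290.0, 256.0, 322.0], 0.8), ([258.0, 256.0, 295.0, 266.0], 0.5)] [([294.9, 302.1], 0.7), ([277.1, 260.9], 0.54), ([242.6, 308.9], 0.52), ([240.8, 177.7], 0.42), ([407.9, 234.9], 0.18)]
bur_block [([258.0, 254.0, 296.0, 265.0], 0.7), ([420.0, 154.0, 473.0, 202.0], 0.66)] [([446.2, 178.6], 0.72)]
calipers [([243.0, 108.0, 332.0, 139.0], 0.74)] [([289.2, 119.8], 0.93), ([330.9, 183.7], 0.5)]
handpiece [([80.0, 155.0, 141.0, 193.0], 0.76)] [([118.8, 170.0], 0.96)]
2.1
```

View pictures.

```bash
python3 - <<'E'
import cv2
a=cv2.imread('pics/top0.png'); cv2.imwrite('pics/top0c.png',cv2.resize(a[90:340,70:490],(798,475),interpolation=cv2.INTER_CUBIC))
a=cv2.imread('pics/scene0.png'); cv2.imwrite('pics/sc0c.png',cv2.resize(a[130:330,30:510],(800,333),interpolation=cv2.INTER_CUBIC))
E
```

```text
(no output)
```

View pics/top0c.png

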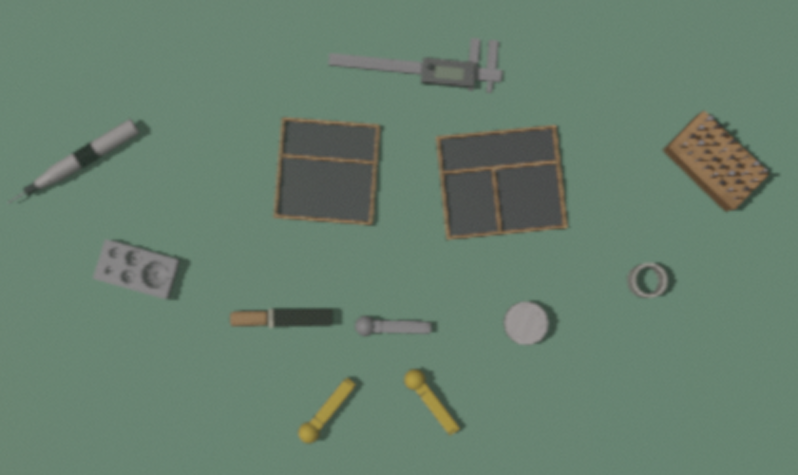

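View pics/sc0c.png

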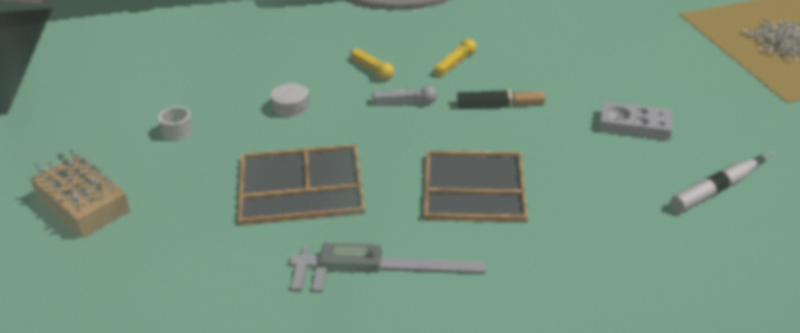

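```bash
cat > fit.py <<'E'
from h import *
from scipy.optimize import minimize
def box(sx,sy,z0,z1,cx=0,cy=0):
    return np.array([[cx+a*sx/2,cy+b*sy/2,z] for a in(-1,1) for b in(-1,1) for z in(z0,z1)])/1000
def cyl(r,z0,z1,n=48):
    t=np.arange(n)*2*np.pi/n
    return np.concatenate([np.c_[r*np.cos(t),r*np.sin(t),0*t+z] for z in(z0,z1)])/1000
a=np.arange(12)*np.pi/6
sph=np.array([[14*np.cos(p)*np.cos(q),36+14*np.cos(p)*np.sin(q),14+14*np.sin(p)] for q in a for p in np.linspace(-1.57,1.57,9)])/1000
MODELS={'finishing_tray':[box(140,162,0,10)],'doming_tray':[box(136,132,0,10)],'napkin_ring':[cyl(23,0,30)],'paste_tin':[cyl(28,0,26)],
'emery_stick':[box(24,84,0,18,0,-25),box(20,50,0,16,0,42)],'doming_plate':[box(54,100,0,18)],
'doming_punch':[box(16,86-14,3.5,19.5,0,-14),sph]}
def fg(img):
    f=cv2.GaussianBlur(img,(3,3),0).astype(float)+4
    g=f[...,1]/f.sum(2)
    return g  # background green chroma
def mask(img,bb,pad=8):
    g=fg(img); l,t,r,b=[int(v) for v in bb]; l-=pad;t-=pad;r+=pad;b+=pad
    l=max(l,0);t=max(t,0)
    roi=g[t:b,l:r]; bg=np.median(np.r_[roi[0],roi[-1],roi[:,0],roi[:,-1]])
    n=cv2.normalize(roi,None,0,255,cv2.NORM_MINMAX).astype(np.uint8)
    th,_=cv2.threshold(n,0,255,cv2.THRESH_OTSU)
    m=(n<th).astype(np.uint8)
    cnt,_=cv2.findContours(m,cv2.RETR_EXTERNAL,cv2.CHAIN_APPROX_NONE)
    c=max(cnt,key=cv2.contourArea); out=np.zeros_like(m); cv2.drawContours(out,[c],-1,1,-1)
    return out,(l,t)
S=4
def render(c,parts,x,y,th,l,t,shape):
    im=np.zeros((shape[0]*S,shape[1]*S),np.uint8); ca,sa=np.cos(th),np.sin(th)
    for P in parts:
        W=np.c_[x+ca*P[:,0]-sa*P[:,1],y+sa*P[:,0]+ca*P[:,1],P[:,2]]
        uv=np.array([proj(c,w) for w in W])
        uv=((uv-[l,t]+0.5)*S-0.5)
        cv2.fillConvexPoly(im,cv2.convexHull(np.round(uv*16).astype(np.int32)),1,shift=4)
    return cv2.resize(im.astype(np.float32),(shape[1],shape[0]),interpolation=cv2.INTER_AREA)
def fit(name,views,x0,symm=False):
    # views: list of (c,bbox)
    ms=[(c,)+mask(c['pixels'],bb) for c,bb in views]
    def cost(p):
        s=0
        for c,m,(l,t) in ms:
            r=render(c,MODELS[name],p[0]/1000,p[1]/1000,p[2]/50,l,t,m.shape)
            s+=np.abs(r-m).sum()/m.sum()
        return s/len(ms)
    best=None
    for d in (0,0.2,-0.2):
        q=np.array([x0[0]*1000,x0[1]*1000,(x0[2]+d)*50])
        r=minimize(cost,q,method='Nelder-Mead',options=dict(initial_simplex=np.array([q,q+[8,0,0],q+[0,8,0],q+[0,0,6]]),xatol=.05,fatol=1e-4,maxiter=150))
        if best is None or r.fun<best.fun: best=r
        if symm: break
    return best.x[0]/1000,best.x[1]/1000,best.x[2]/50,best.fun
E
cat > m1.py <<'E'
from fit import *
import json
tb={'finishing_tray':(301,156,367,216),'doming_tray':(214,151,270,206),'napkin_ring':(400,229,419,248),'paste_tin':(336,249,356,271),'emery_stick':(191,252,247,262),'doming_plate':(120,216,166,246),'doming_punch':(257,256,299,266)}
sb={'finishing_tray':(174,218,249,262),'doming_tray':(285,220,346,262),'napkin_ring':(125,195,145,213),'paste_tin':(192,180,216,199),'emery_stick':(304,184,357,195),'doming_plate':(391,192,432,212),'doming_punch':(253,181,292,193)}
ct=env.capture('top');cs=env.capture('scene')
est={}
for n in tb:
    bb=tb[n]; x0=at(ct,(bb[0]+bb[2])/2,(bb[1]+bb[3])/2,0.01)
    th=0
    s=n in('napkin_ring','paste_tin')
    a=fit(n,[(ct,tb[n])],(x0[0],x0[1],th),s); b=fit(n,[(cs,sb[n])],(x0[0],x0[1],th),s); j=fit(n,[(ct,tb[n]),(cs,sb[n])],(a[0],a[1],a[2]),s)
    print(n,np.round(a,4),np.round(b,4),np.round(j,4)); est[n]=j
json.dump(est,open('est.json','w'))
for c,f in((ct,'top'),(cs,'scene')):
    im=cv2.resize(c['pixels'],None,fx=2,fy=2,interpolation=cv2.INTER_CUBIC)
    for n,e in est.items():
        for P in MODELS[n]:
            ca,sa=np.cos(e[2]),np.sin(e[2]); uv=np.array([proj(c,(e[0]+ca*p[0]-sa*p[1],e[1]+sa*p[0]+ca*p[1],p[2])) for p in P])
            cv2.polylines(im,[cv2.convexHull(np.round(uv*2+.5).astype(np.int32))],True,(0,0,255),1)
    o=im[180:660,140:940] if f=='top' else im[280:620,80:880]
    cv2.imwrite(f'pics/ov_{f}.png',o)
E
python3 m1.py
```

```text
finishing_tray [ 0.6355 -0.1385  0.1135  0.0199] [ 0.6328 -0.1379  0.1167  0.0416] [ 0.6351 -0.1382  0.1137  0.034 ]
doming_tray [ 0.6463  0.0959 -0.0599  0.0202] [ 0.6439  0.0962 -0.0594  0.0388] [ 0.6461  0.096  -0.0559  0.033 ]
napkin_ring [ 0.5058 -0.3329  0.0309  0.0535] [ 0.5042 -0.3307  0.0936  0.054 ] [ 0.5054 -0.3313  0.0842  0.0781]
paste_tin [ 0.4469 -0.1713  0.0334  0.0373] [ 0.4446 -0.1696  0.0337  0.0614] [ 0.4466 -0.1705  0.128   0.0679]
emery_stick [0.4505 0.1554 0.0542 0.3282] [ 0.4445  0.1564 -0.0091  0.448 ] [0.4485 0.1547 0.019  0.3992]
doming_plate [ 0.5109  0.3456 -0.2572  0.0375] [ 0.5078  0.3446 -0.2553  0.046 ] [ 0.5101  0.345  -0.2604  0.0626]
doming_punch [ 0.4401  0.0049 -0.0257  0.1087] [0.439  0.0064 0.0491 0.106 ] [ 0.4397  0.0057 -0.0118  0.1283]
```

View pics/ov_top.png

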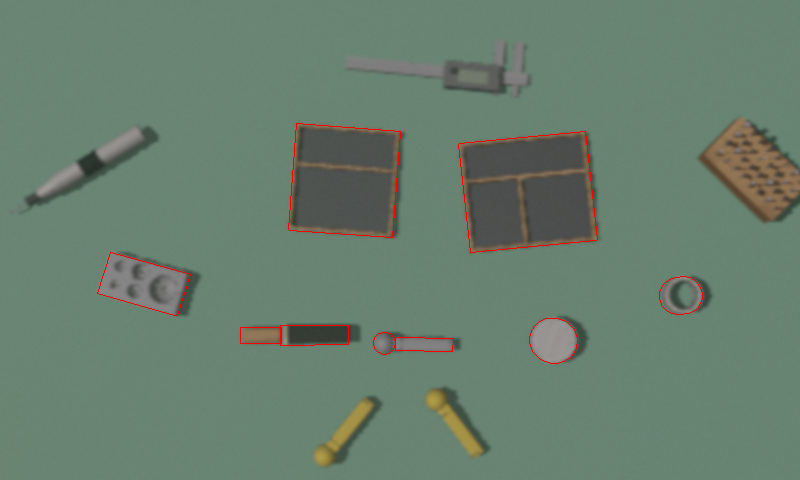

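View pics/ov_scene.png

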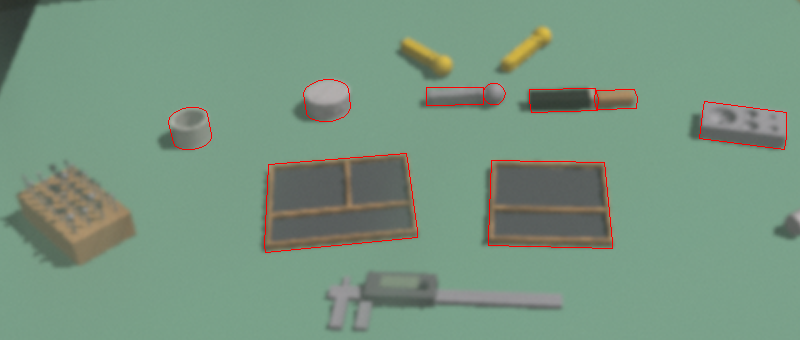

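```bash
cat > plan.py <<'E'
from h import *
import sys,json
def pose():
    o=env.get_obs(); Rm=R.from_quat(o['orientation']).as_matrix()
    return o,np.array(o['tcp_pos']),np.arctan2(Rm[1,0],Rm[0,0]),Rm
def plan(wps,vmax=46,wmax=8.4,quiet=False):
    """wps: (x,y,z,psi_deg) world m; prints integer rows"""
    o,p,psi,Rm=pose(); print('t',round(o['t'],2),'p',np.round(p,4),'psi',round(np.degrees(psi),1),'tilt',np.round(Rm[:,2],3),'op',round(o['opening'],3),'F',np.round(o['ft_force'],1))
    rows=[]
    for (x,y,z,pd) in wps:
        tgt=np.array([x,y,z]); dpsi=np.degrees((np.radians(pd)-psi+np.pi)%(2*np.pi)-np.pi)
        n=int(np.ceil(max(np.linalg.norm(tgt-p)*1000/vmax,abs(dpsi)/wmax,1)))
        for k in range(n):
            d=(tgt-p)*1000/(n-k); dp=np.degrees((np.radians(pd)-psi+np.pi)%(2*np.pi)-np.pi)/(n-k)
            c,s=np.cos(psi),np.sin(psi)
            off=np.round([c*d[0]+s*d[1],s*d[0]-c*d[1],-d[2]],0); tw=round(-dp,1)
            rows.append((off.astype(int).tolist(),tw))
            w=np.array([c*off[0]+s*off[1],s*off[0]-c*off[1],-off[2]])/1000
            p=p+w; psi-=np.radians(tw)
        rows.append('--')
    for r in rows: print(r)
E
python3 - <<'E'
from plan import *
plan([(0.5,-0.2,0.18,-30),(0.4485,0.1547,0.12,1)])
E
```

```text
t 2.2 p [ 0.2326 -0.6336  0.2009] psi -69.8 tilt [-0.  0. -1.] op 1.003 F [ 0.5  0.  -0.6]
([-26, -33, 2], np.float64(-3.3))
([-24, -35, 2], np.float64(-3.3))
([-22, -36, 2], np.float64(-3.3))
([-20, -37, 2], np.float64(-3.3))
([-18, -39, 2], np.float64(-3.3))
([-16, -40, 2], np.float64(-3.3))
([-13, -40, 1], np.float64(-3.3))
([-11, -41, 2], np.float64(-3.3))
([-9, -42, 1], np.float64(-3.4))
([-6, -42, 2], np.float64(-3.3))
([-4, -42, 1], np.float64(-3.4))
([-2, -43, 2], np.float64(-3.3))
--
([-28, -35, 7], np.float64(-3.9))
([-25, -37, 8], np.float64(-3.9))
([-23, -39, 7], np.float64(-3.9))
([-20, -40, 8], np.float64(-3.9))
([-17, -41, 7], np.float64(-3.9))
([-14, -42, 8], np.float64(-3.8))
([-12, -43, 7], np.float64(-3.9))
([-9, -44, 8], np.float64(-3.8))
--
```

>>> carry_out([
  {"offset":[-26,-33,2],"twist":[0,0,-3.3],"grip":0.3},
  {"offset":[-24,-35,2],"twist":[0,0,-3.3],"grip":0.3},
  {"offset":[-22,-36,2],"twist":[0,0,-3.3],"grip":0.3},
  {"offset":[-20,-37,2],"twist":[0,0,-3.3],"grip":0.3},
  {"offset":[-18,-39,2],"twist":[0,0,-3.3],"grip":0.3},
  {"offset":[-16,-40,2],"twist":[0,0,-3.3],"grip":0.3},
  {"offset":[-13,-40,1],"twist":[0,0,-3.3],"grip":0.3},
  {"offset":[-11,-41,2],"twist":[0,0,-3.3],"grip":0.3},
  {"offset":[-9,-42,1],"twist":[0,0,-3.3],"grip":0.3},
  {"offset":[-6,-42,2],"twist":[0,0,-3.3],"grip":0.3},
], grip_force=40)

```text
t: 3.2
tcp_pos: [0.4572, -0.2638, 0.1822]
orientation: [0.951, -0.311, 0.001, 0.002]
ft_force: [1.3, -1.4, -0.5]
opening: 0.65
```

```bash
python3 - <<'E'
from plan import *
plan([(0.4485,0.1547,0.11,1)])
E
```

```text
t 3.2 p [ 0.4572 -0.2638  0.1822] psi -36.2 tilt [ 0.001 -0.005 -1.   ] op 0.65 F [ 1.3 -1.4 -0.5]
([-25, -33, 7], np.float64(-3.7))
([-23, -35, 7], np.float64(-3.7))
([-21, -36, 7], np.float64(-3.7))
([-19, -38, 7], np.float64(-3.7))
([-16, -39, 7], np.float64(-3.7))
([-14, -40, 7], np.float64(-3.7))
([-11, -40, 8], np.float64(-3.7))
([-8, -41, 7], np.float64(-3.8))
([-6, -41, 8], np.float64(-3.7))
([-2, -42, 7], np.float64(-3.8))
--
```

>>> carry_out([
  {"offset":[-25,-33,7],"twist":[0,0,-3.7],"grip":0.3},
  {"offset":[-23,-35,7],"twist":[0,0,-3.7],"grip":0.3},
  {"offset":[-21,-36,7],"twist":[0,0,-3.7],"grip":0.3},
  {"offset":[-19,-38,7],"twist":[0,0,-3.7],"grip":0.3},
  {"offset":[-16,-39,7],"twist":[0,0,-3.7],"grip":0.3},
  {"offset":[-14,-40,7],"twist":[0,0,-3.7],"grip":0.3},
  {"offset":[-11,-40,8],"twist":[0,0,-3.7],"grip":0.3},
  {"offset":[-8,-41,7],"twist":[0,0,-3.8],"grip":0.3},
  {"offset":[-6,-41,8],"twist":[0,0,-3.7],"grip":0.3},
  {"offset":[-2,-42,7],"twist":[0,0,-3.8],"grip":0.3},
])

```text
t: 4.2
tcp_pos: [0.4462, 0.1707, 0.1083]
orientation: [1.0, 0.022, 0.005, 0.003]
ft_force: [1.2, -0.5, 0.0]
opening: 0.647
```

```bash
cat > wr.py <<'E'
from plan import *
n=sys.argv[1]; t=sys.argv[2]
c=env.capture('wrist'); im=cv2.resize(c['pixels'],None,fx=1.4,fy=1.4)
for x in env.landmark_of(t,'wrist'): print(t,np.round(x['at'],1),round(x['conf'],2),'z.01->',np.round(at(c,*x['at'],.01),4))
print('cam',np.round(np.linalg.inv(c['camera_from_world'])[:3,3],3))
cv2.imwrite(f'pics/{n}.png',im); np.save('pics/last.npy',dict(c),allow_pickle=True)
E
python3 wr.py w1 emery_stick; python3 - <<'E'
from plan import *
plan([(0.4485,0.1547,0.06,1)])
E
```

```text
emery_stick [274.3 220.4] 0.57 z.01-> [0.4492 0.1559 0.01  ]
cam [0.442 0.24  0.281]
t 4.3 p [0.4456 0.1748 0.1082] psi 2.9 tilt [ 0.01  -0.004 -1.   ] op 0.649 F [ 0.2 -1.2  0.2]
([1, 10, 24], np.float64(1.0))
([1, 10, 24], np.float64(0.9))
--
```

View pics/w1.png

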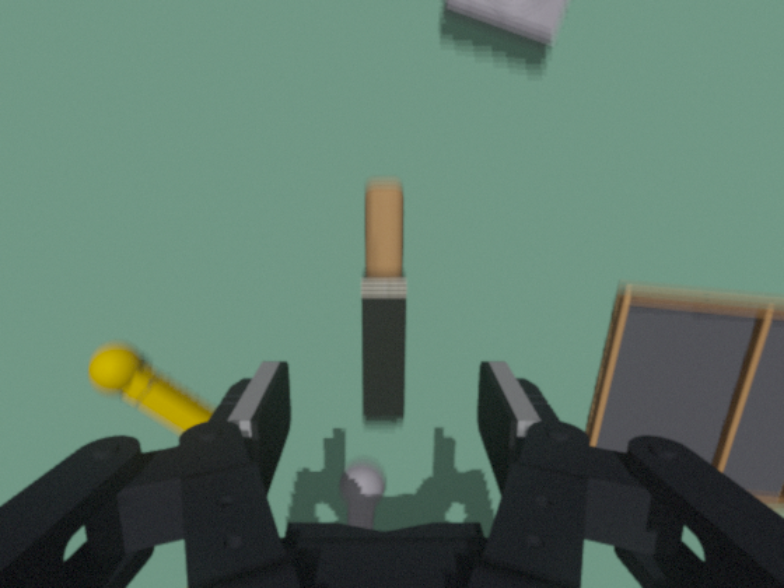

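```bash
python3 - <<'E'
s=open('plan.py').read()
s=s.replace("    rows=[]\n","""    rows=[]
    c,s=np.cos(psi),np.sin(psi); Rd=np.array([[c,s,0],[s,-c,0],[0,0,-1]])
    print('tiltfix twist',np.round(np.degrees(R.from_matrix(Rm.T@Rd).as_rotvec()),1))
""",1)
open('plan.py','w').write(s)
E
python3 - <<'E'
from plan import *
plan([(0.4487,0.1553,0.05,2),(0.4487,0.1553,0.0095,2)],vmax=30)
E
```

```text
t 4.3 p [0.4456 0.1748 0.1082] psi 2.9 tilt [ 0.01  -0.004 -1.   ] op 0.649 F [ 0.2 -1.2  0.2]
tiltfix twist [ 0.3 -0.6 -0. ]
([1, 7, 19], np.float64(0.3))
([1, 6, 20], np.float64(0.3))
([0, 7, 19], np.float64(0.3))
--
([0, 0, 20], np.float64(0.0))
([0, 0, 21], np.float64(0.0))
--
```

>>> carry_out([
  {"offset":[1,7,19],"twist":[0.3,-0.6,0.3],"grip":0.2},
  {"offset":[1,6,20],"twist":[0,0,0.3],"grip":0.2},
  {"offset":[0,7,19],"twist":[0,0,0.3],"grip":0.2},
  {"offset":[0,0,10],"twist":[0,0,0],"grip":0.2},
  {"offset":[0,0,0],"twist":[0,0,0],"grip":0.2},
])

```text
t: 4.8
tcp_pos: [0.4497, 0.1563, 0.0388]
orientation: [1.0, 0.019, 0.001, -0.001]
ft_force: [-0.2, -0.3, 0.5]
opening: 0.598
```

```bash
python3 - <<'E'
from plan import *
plan([(0.4487,0.1553,0.0095,2)],vmax=20)
E
python3 wr.py w2 emery_stick
```

```text
t 4.8 p [0.4497 0.1563 0.0388] psi 2.2 tilt [ 0.001  0.002 -1.   ] op 0.598 F [-0.2 -0.3  0.5]
tiltfix twist [-0.1 -0.1  0. ]
([-1, 0, 15], np.float64(0.1))
([0, 1, 14], np.float64(0.1))
--
emery_stick [270.8 231.1] 0.62 z.01-> [0.4489 0.1568 0.01  ]
cam [0.447 0.224 0.212]
```

View pics/w2.png

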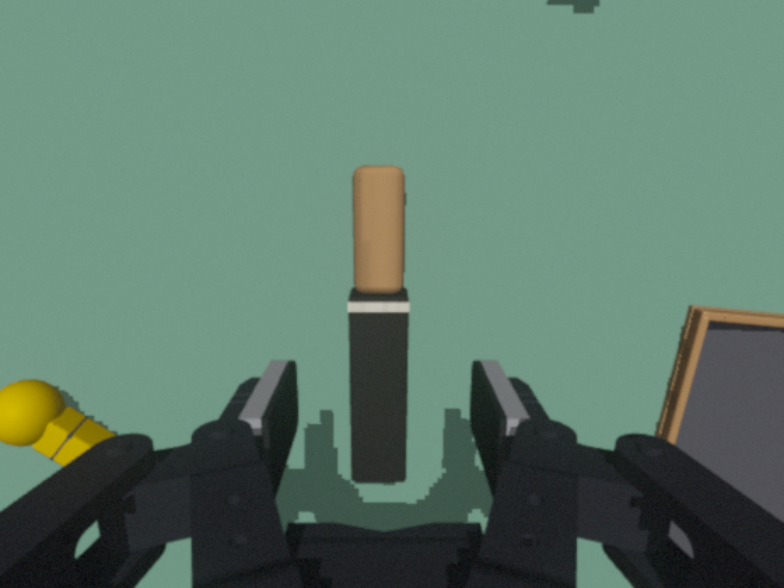

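>>> carry_out([
  {"offset":[-1,0,14],"twist":[0,0,0],"grip":0.1},
  {"offset":[0,0,10],"twist":[0,0,0],"grip":0.0},
  {"offset":[0,0,3],"twist":[0,0,0],"grip":0.0},
  {"offset":[0,0,0],"twist":[0,0,0],"grip":0.0},
])

```text
t: 5.3
tcp_pos: [0.4508, 0.1577, 0.013]
orientation: [1.0, 0.019, 0.003, -0.002]
ft_force: [0.6, 0.7, 0.4]
opening: 0.499
```

>>> carry_out([
  {"offset":[-1,1,3],"twist":[0,0,0],"grip":-0.3},
  {"offset":[0,0,0],"twist":[0,0,0],"grip":-1},
  {"offset":[0,0,0],"twist":[0,0,0],"grip":-1},
  {"offset":[0,0,0],"twist":[0,0,0],"grip":-1},
  {"offset":[0,0,0],"twist":[0,0,0],"grip":-1},
])

```text
t: 5.8
tcp_pos: [0.4502, 0.1569, 0.0104]
orientation: [1.0, 0.019, 0.003, -0.002]
ft_force: [-0.2, 1.0, -0.5]
opening: -0.0
```

```bash
python3 - <<'E'
from plan import *
e=json.load(open('est.json'))
def T(tr,x,y):
    a=e[tr]; c,s=np.cos(a[2]),np.sin(a[2]); return round(a[0]+c*x-s*y,4),round(a[1]+s*x+c*y,4)
print('stick',T('finishing_tray',.044,0),'ring',T('finishing_tray',-.024,.044),'tin',T('finishing_tray',-.024,-.035),'punch',T('doming_tray',.041,0),'plate',T('doming_tray',-.025,0), [round(np.degrees(e[k][2]),1) for k in('finishing_tray','doming_tray','doming_plate','doming_punch')])
plan([(0.452,0.15,.07,2),T('finishing_tray',.044,0)+(.07,6.5)],vmax=40)
E
```

```text
stick (np.float64(0.6788), np.float64(-0.1332)) ring (np.float64(0.6063), np.float64(-0.0972)) tin (np.float64(0.6153), np.float64(-0.1757)) punch (np.float64(0.687), np.float64(0.0937)) plate (np.float64(0.6211), np.float64(0.0974)) [np.float64(6.5), np.float64(-3.2), np.float64(-14.9), np.float64(-0.7)]
t 5.8 p [0.4502 0.1569 0.0104] psi 2.2 tilt [ 0.007  0.004 -1.   ] op -0.0 F [-0.2  1.  -0.5]
tiltfix twist [-0.2 -0.4  0. ]
([1, 3, -30], np.float64(0.1))
([1, 4, -30], np.float64(0.1))
--
([22, 29, 0], np.float64(-0.4))
([21, 29, 0], np.float64(-0.5))
([21, 29, 0], np.float64(-0.4))
([21, 30, 0], np.float64(-0.5))
([21, 30, 0], np.float64(-0.4))
([20, 30, 0], np.float64(-0.5))
([20, 30, 0], np.float64(-0.4))
([20, 30, 0], np.float64(-0.5))
([20, 31, 0], np.float64(-0.4))
([20, 30, 0], np.float64(-0.5))
--
```

```bash
python3 wr.py w3 emery_stick; python3 -c "
from h import *
c=env.capture('scene'); cv2.imwrite('pics/s3.png',cv2.resize(c['pixels'][140:260,240:400],(800,600),interpolation=cv2.INTER_CUBIC))"
```

```text
emery_stick [268.5 246.7] 0.94 z.01-> [0.4482 0.1585 0.01  ]
cam [0.447 0.224 0.183]
```

View pics/w3.png

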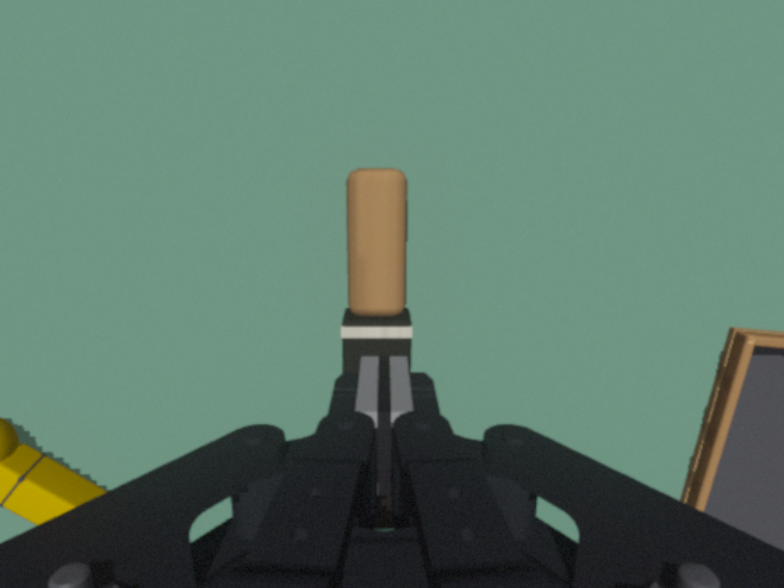

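View pics/s3.png

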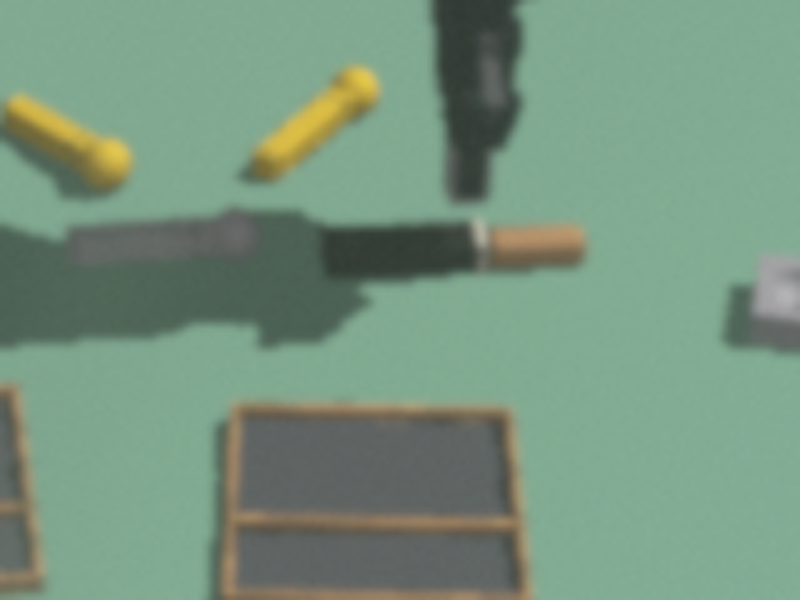

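```bash
python3 -c "
from h import *
c=env.capture('scene'); o=env.get_obs(); print(o['tcp_pos'],o['t'])
for z in(0,.01,.02,.03,.04): print(z,np.round(proj(c,np.array([*o['tcp_pos'][:2],z])),1))
ct=env.capture('top');cv2.imwrite('pics/t3.png',cv2.resize(ct['pixels'][210:300,160:280],(800,600),interpolation=cv2.INTER_CUBIC))
cw=env.capture('wrist'); 
for z in(0.,.01,.02,.03,.04): print(z,np.round(np.array(proj(cw,np.array([*o['tcp_pos'][:2],z])))*1.4,1))
"
```

```text
[0.45014294 0.15686159 0.01030856] 6.0
0 [331.8 192.5]
0.01 [332.  189.3]
0.02 [332.2 186. ]
0.03 [332.4 182.7]
0.04 [332.6 179.4]
0.0 [381.2 340.3]
0.01 [381.3 349.9]
0.02 [381.5 360.6]
0.03 [381.6 372.5]
0.04 [381.8 385.9]
```

View pics/t3.png

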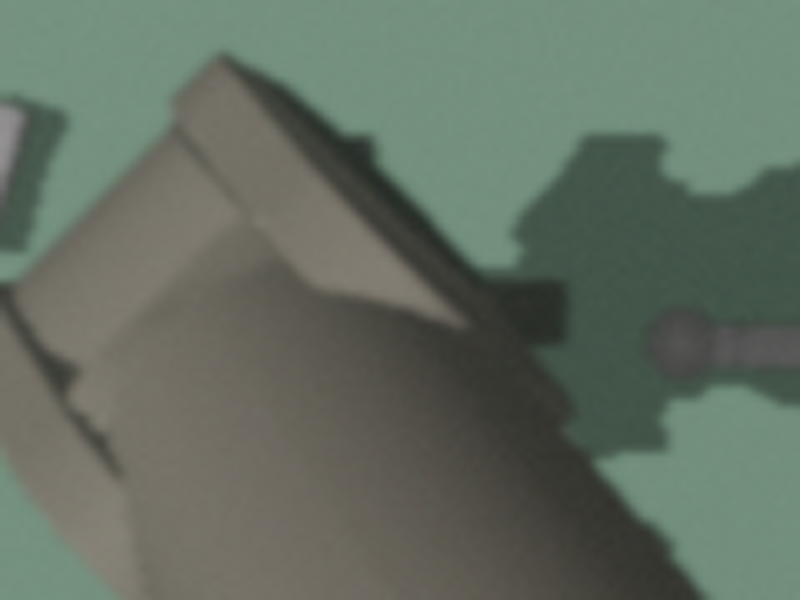

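```bash
python3 -c "
from h import *
cw=np.load('pics/last.npy',allow_pickle=True).item(); print(cw['K'],np.linalg.inv(cw['camera_from_world']))
for p in [(.4367,.1722,.018),(.4607,.1722,.018),(.4487-.01,.222,.016),(.4487+.01,.222,.016)]: print(p,np.round(np.array(proj(cw,np.array(p)))*1.4,1))
for y in (.146,.157,.168):
  for z in(.01,.02,.03,.04,.05): print(y,z,np.round(np.array(proj(cw,np.array([.4502,y,z])))*1.4,1))
o=env.get_obs(); print(o['joint_positions'])
"
```

```text
[[366.22206728   0.         273.91998273]
 [  0.         366.22206728 211.18559467]
 [  0.           0.           1.        ]] [[ 0.99919077 -0.03540252 -0.01909098  0.44679109]
 [ 0.03917463  0.96417437  0.2623607   0.22429696]
 [ 0.0091188  -0.26289627  0.96478101  0.18339269]
 [ 0.          0.          0.          1.        ]]
(0.4367, 0.1722, 0.018) [343.1 314.6]
(0.4607, 0.1722, 0.018) [414.1 317.1]
(0.4387, 0.222, 0.016) [352.8 162.4]
(0.4587, 0.222, 0.016) [416. 165.]
0.146 0.01 [380.1 377.6]
0.146 0.02 [380.2 389.6]
0.146 0.03 [380.3 403. ]
0.146 0.04 [380.4 418. ]
0.146 0.05 [380.5 434.9]
0.157 0.01 [381.2 349.5]
0.157 0.02 [381.4 360.1]
0.157 0.03 [381.5 372. ]
0.157 0.04 [381.7 385.4]
0.157 0.05 [381.9 400.5]
0.168 0.01 [382.4 320.5]
0.168 0.02 [382.6 329.7]
0.168 0.03 [382.9 340. ]
0.168 0.04 [383.1 351.6]
0.168 0.05 [383.4 364.7]
[-0.02277427  0.42964252 -0.52693714  2.17221069  0.37059201  0.61737023
 -0.77594053]
```

>>> carry_out([
  {"offset":[-1,0,0],"twist":[0,0,0],"grip":0.1},
  {"offset":[0,0,0],"twist":[0,0,0],"grip":0.1},
  {"offset":[0,0,0],"twist":[0,0,0],"grip":0.1},
  {"offset":[0,0,0],"twist":[0,0,0],"grip":0.1},
])

```text
t: 6.5
tcp_pos: [0.4489, 0.1568, 0.0102]
orientation: [1.0, 0.019, 0.003, -0.002]
ft_force: [0.2, 0.9, 0.1]
opening: 0.549
```

```bash
python3 wr.py w4 emery_stick; python3 -c "
from h import *
c=env.capture('scene'); o=env.get_obs(); print(o['tcp_pos'],o['t'],o['opening']);cv2.imwrite('pics/s4.png',cv2.resize(c['pixels'][140:220,280:390],(800,582),interpolation=cv2.INTER_CUBIC))"
```

```text
emery_stick [270.9 246.5] 0.67 z.01-> [0.4482 0.1587 0.01  ]
cam [0.446 0.224 0.183]
[0.44895181 0.15679482 0.01023804] 6.65 0.5527573337112234
```

View pics/w4.png

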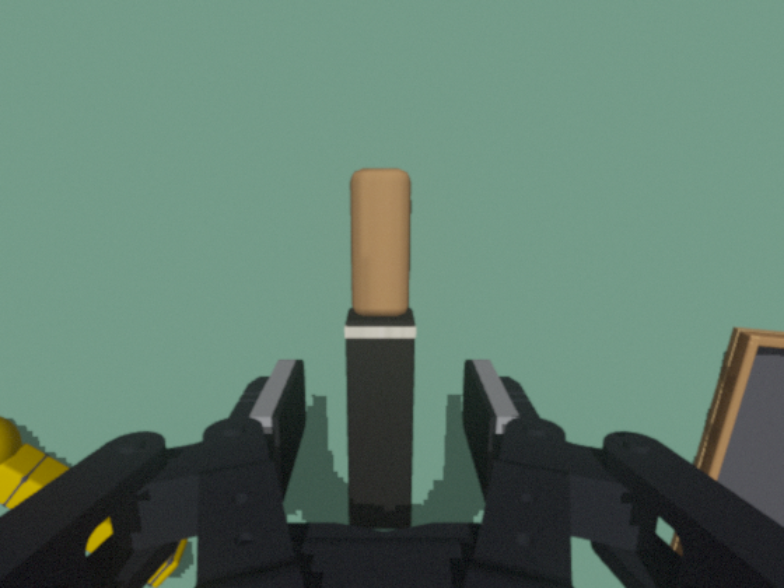

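View pics/s4.png

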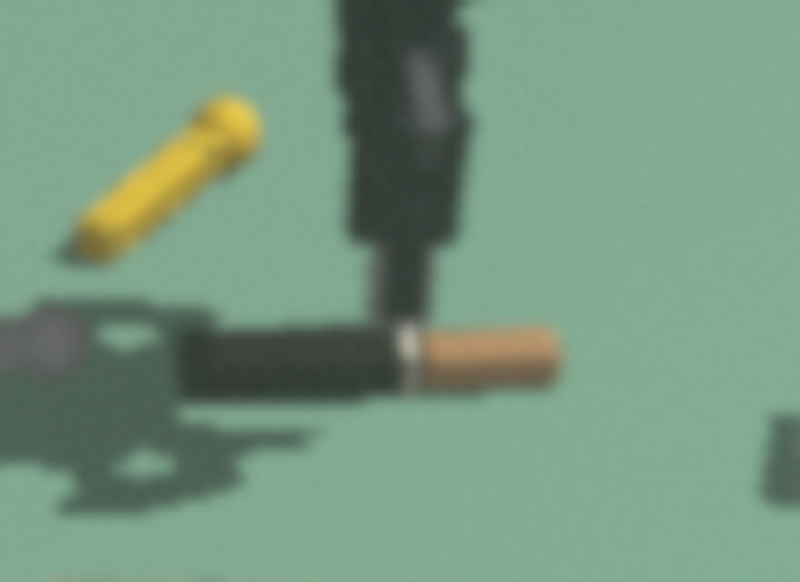

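>>> carry_out([
  {"offset":[0,0,8],"twist":[0,0,0],"grip":0.1},
  {"offset":[0,0,6],"twist":[0,0,0],"grip":0.1},
  {"offset":[0,0,3],"twist":[0,0,0],"grip":0.1},
  {"offset":[0,0,0],"twist":[0,0,0],"grip":0.1},
])

```text
t: 7.05
tcp_pos: [0.4489, 0.1568, -0.0086]
orientation: [1.0, 0.019, 0.003, -0.002]
ft_force: [0.5, -0.0, 0.1]
opening: 0.555
```

```bash
python3 wr.py w5 emery_stick; python3 -c "
from h import *
c=env.capture('scene'); o=env.get_obs(); print(o['tcp_pos'],o['t'],o['opening']);cv2.imwrite('pics/s5.png',cv2.resize(c['pixels'][140:220,280:390],(800,582),interpolation=cv2.INTER_CUBIC))
for z in (0,.01,.02,.03,.04): print(z,[np.round((np.array(proj(c,np.array([.449+dx,.157,z])))-[280,140])*7.27) for dx in(-.035,.035)])"
```

```text
emery_stick [269.1 262.8] 0.97 z.01-> [0.4473 0.1578 0.01  ]
cam [0.446 0.224 0.164]
[ 0.44929804  0.15690949 -0.00795941] 7.2 0.551156785252492
0 [array([366., 325.]), array([387., 438.])]
0.01 [array([367., 301.]), array([389., 414.])]
0.02 [array([369., 278.]), array([390., 390.])]
0.03 [array([370., 254.]), array([392., 365.])]
0.04 [array([372., 230.]), array([394., 341.])]
```

View pics/w5.png

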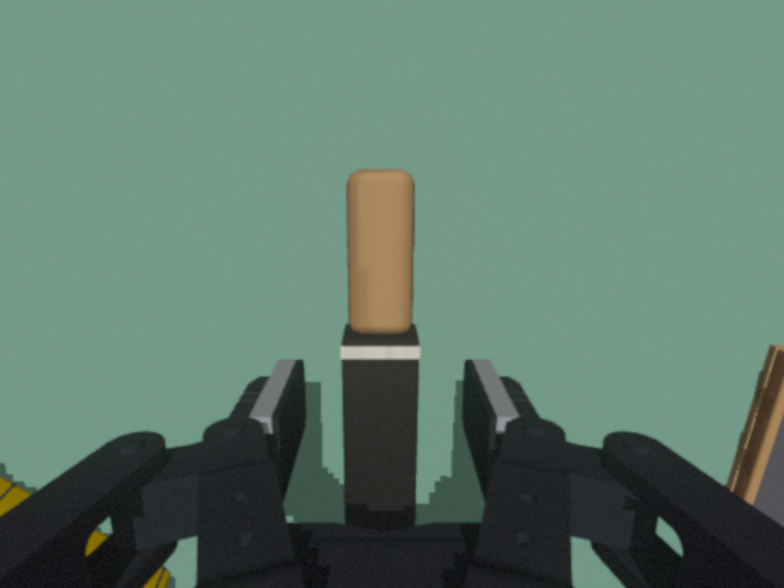

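View pics/s5.png

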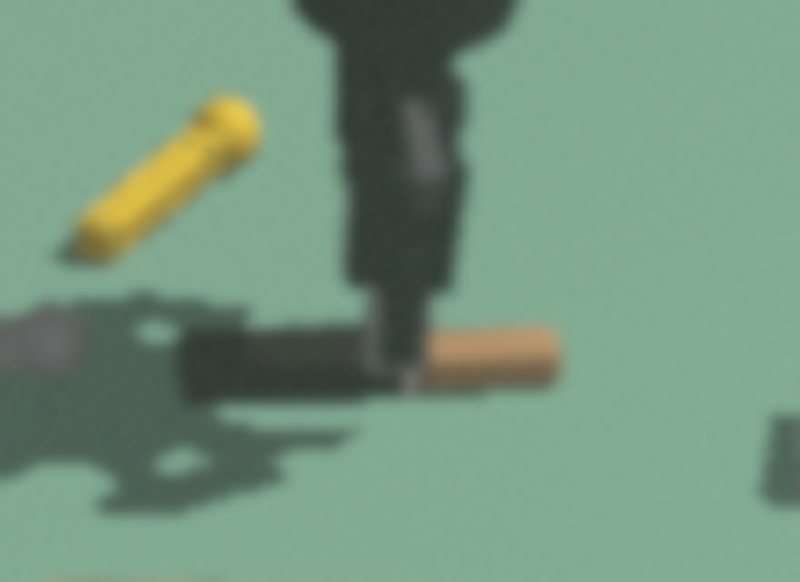

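>>> carry_out([
  {"offset":[0,0,7],"twist":[0,0,0],"grip":0.1},
  {"offset":[0,0,4],"twist":[0,0,0],"grip":0.1},
  {"offset":[0,0,0],"twist":[0,0,0],"grip":-0.5},
  {"offset":[0,0,0],"twist":[0,0,0],"grip":-1},
  {"offset":[0,0,0],"twist":[0,0,0],"grip":-1},
  {"offset":[0,0,0],"twist":[0,0,0],"grip":-1},
])

```text
t: 7.8
tcp_pos: [0.4497, 0.157, -0.0193]
orientation: [1.0, 0.019, 0.004, -0.002]
ft_force: [-1.1, -0.7, -1.0]
opening: 0.262
```

```bash
python3 wr.py w6 emery_stick; python3 -c "
from h import *
c=env.capture('scene'); o=env.get_obs(); print(o['tcp_pos'],o['t'],o['opening']);cv2.imwrite('pics/s6.png',cv2.resize(c['pixels'][140:220,280:390],(800,582),interpolation=cv2.INTER_CUBIC))
"
```

```text
emery_stick [272.8 272.4] 0.74 z.01-> [0.4498 0.1584 0.01  ]
cam [0.446 0.224 0.154]
[ 0.44972314  0.15698224 -0.01938634] 7.95 0.26536036629694754
```

View pics/s6.png

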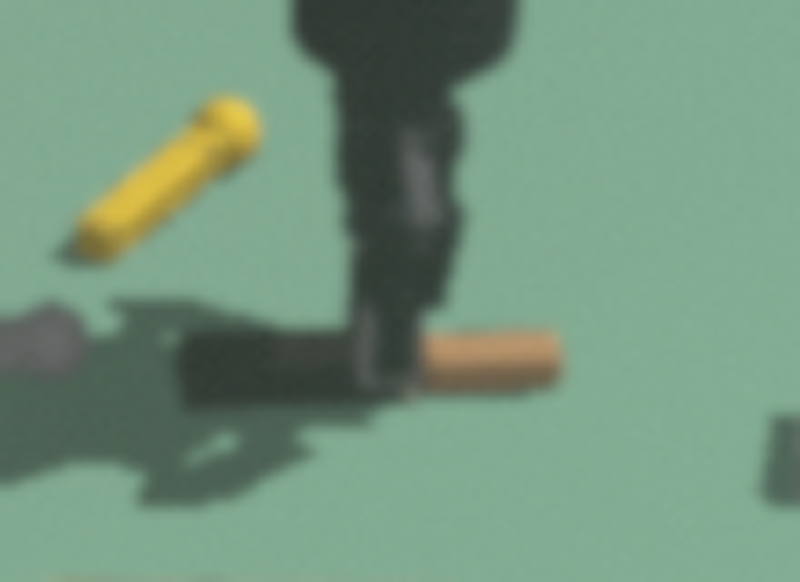

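View pics/w6.png

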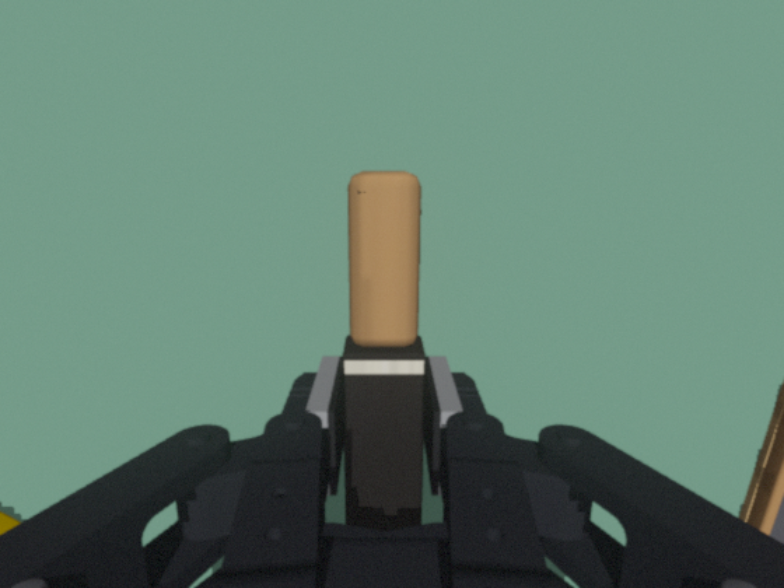

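```bash
python3 - <<'E'
from plan import *
plan([(0.45,0.157,.022,2),(.68,-.131,.022,6.5)],vmax=45)
E
```

```text
t 7.95 p [ 0.4497  0.157  -0.0194] psi 2.2 tilt [ 0.008  0.004 -1.   ] op 0.265 F [ 0.3  0.7 -0.4]
tiltfix twist [-0.2 -0.5  0. ]
([0, 0, -41], np.float64(0.2))
--
([24, 33, 0], np.float64(-0.5))
([24, 33, 0], np.float64(-0.5))
([24, 33, 0], np.float64(-0.5))
([24, 34, 0], np.float64(-0.5))
([23, 34, 0], np.float64(-0.5))
([23, 34, 0], np.float64(-0.5))
([23, 34, 0], np.float64(-0.5))
([22, 34, 0], np.float64(-0.5))
([23, 34, 0], np.float64(-0.5))
--
```

>>> carry_out([
  {"offset":[0,0,-25],"twist":[0,-0.5,0],"grip":-1},
  {"offset":[6,8,-20],"twist":[0,0,0],"grip":-1},
  {"offset":[22,30,0],"twist":[0,0,-0.5],"grip":-1},
  {"offset":[24,33,0],"twist":[0,0,-0.5],"grip":-1},
  {"offset":[24,34,0],"twist":[0,0,-0.5],"grip":-1},
  {"offset":[23,34,0],"twist":[0,0,-0.5],"grip":-1},
  {"offset":[23,34,0],"twist":[0,0,-0.5],"grip":-1},
  {"offset":[23,34,0],"twist":[0,0,-0.6],"grip":-1},
  {"offset":[22,34,0],"twist":[0,0,-0.6],"grip":-1},
  {"offset":[22,32,0],"twist":[0,0,-0.6],"grip":-1},
])

```text
t: 8.95
tcp_pos: [0.6631, -0.107, 0.0267]
orientation: [0.998, 0.063, -0.001, -0.002]
ft_force: [0.0, 1.1, 0.5]
opening: 0.261
```

```bash
python3 - <<'E'
from plan import *
plan([(.68,-.131,.02,6.5)],vmax=40)
E
```

```text
t 8.95 p [ 0.6631 -0.107   0.0267] psi 7.2 tilt [-0.001  0.004 -1.   ] op 0.261 F [0.  1.1 0.5]
tiltfix twist [-0.2  0.  -0. ]
([14, 26, 7], np.float64(0.7))
--
```

>>> carry_out([
  {"offset":[8,14,3],"twist":[0,0,0.7],"grip":-1},
  {"offset":[0,0,0],"twist":[0,0,0],"grip":-1},
  {"offset":[0,0,0],"twist":[0,0,0],"grip":-1},
])

```text
t: 9.25
tcp_pos: [0.6747, -0.1265, 0.0222]
orientation: [0.999, 0.054, -0.001, -0.002]
ft_force: [0.4, 1.1, 0.2]
opening: 0.268
```

```bash
python3 - <<'E'
from plan import *
plan([(.68,-.131,.0,6.5),(.68,-.131,-.0155,6.5)],vmax=40)
E
python3 wr.py w7 emery_stick;
```

```text
t 9.25 p [ 0.6747 -0.1265  0.0222] psi 6.1 tilt [-0.001  0.003 -1.   ] op 0.268 F [0.4 1.1 0.2]
tiltfix twist [-0.2  0.1 -0. ]
([5, 5, 22], np.float64(-0.4))
--
([0, 0, 16], np.float64(0.0))
--
emery_stick [270. 273.] 0.69 z.01-> [ 0.6755 -0.1448  0.01  ]
cam [ 0.668 -0.059  0.195]
```

View pics/w7.png

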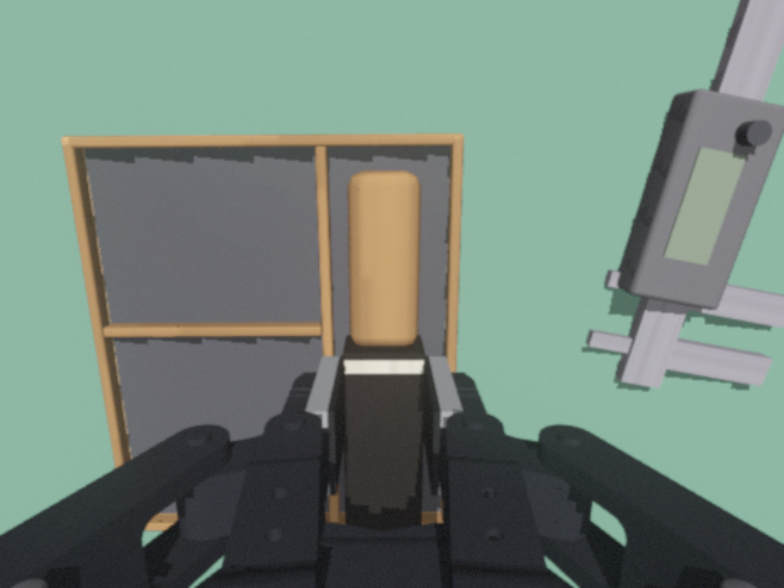

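>>> carry_out([
  {"offset":[4,3,16],"twist":[0,0,-0.4],"grip":-1},
  {"offset":[1,1,10],"twist":[0,0,0],"grip":-1},
  {"offset":[0,0,4],"twist":[0,0,0],"grip":-1},
  {"offset":[0,0,0],"twist":[0,0,0],"grip":-1},
])

```text
t: 9.75
tcp_pos: [0.6792, -0.1261, -0.0096]
orientation: [0.998, 0.06, -0.001, -0.002]
ft_force: [0.6, 0.2, -1.2]
opening: 0.268
```

```bash
python3 - <<'E'
from plan import *
plan([(.68,-.131,-.0155,6.5)],vmax=40)
E
```

```text
t 9.75 p [ 0.6792 -0.1261 -0.0096] psi 6.9 tilt [-0.002  0.004 -1.   ] op 0.268 F [ 0.6  0.2 -1.2]
tiltfix twist [-0.2  0.1 -0. ]
([0, 5, 6], np.float64(0.4))
--
```

>>> carry_out([
  {"offset":[0,5,3],"twist":[-0.2,0,0.4],"grip":-1},
  {"offset":[0,0,2],"twist":[0,0,0],"grip":-1},
  {"offset":[0,0,0],"twist":[0,0,0],"grip":-1},
])

```text
t: 10.05
tcp_pos: [0.6798, -0.131, -0.0149]
orientation: [0.998, 0.056, -0.001, -0.0]
ft_force: [-0.7, -0.0, -1.0]
opening: 0.267
```

>>> carry_out([
  {"offset":[0,0,0],"twist":[0,0,0],"grip":-0.1},
  {"offset":[0,0,0],"twist":[0,0,0],"grip":-0.1},
  {"offset":[0,0,0],"twist":[0,0,0],"grip":-0.1},
  {"offset":[0,0,-20],"twist":[0,0,0],"grip":-0.1},
  {"offset":[0,0,-30],"twist":[0,0,0],"grip":0.2},
])

```text
t: 10.55
tcp_pos: [0.6778, -0.1307, 0.0347]
orientation: [0.998, 0.056, -0.003, -0.001]
ft_force: [1.2, -0.7, -0.1]
opening: 0.596
```

```bash
python3 - <<'E'
from plan import *
plan([(.5054,-.3313,.045,6.5)],vmax=45)
E
python3 wr.py w8 emery_stick;
```

```text
t 10.55 p [ 0.6778 -0.1307  0.0347] psi 6.5 tilt [-0.006  0.001 -1.   ] op 0.596 F [ 1.2 -0.7 -0.1]
tiltfix twist [-0.1  0.4 -0. ]
([-32, 30, -2], np.float64(-0.0))
([-32, 30, -2], np.float64(-0.0))
([-32, 30, -2], np.float64(-0.0))
([-33, 30, -1], np.float64(-0.0))
([-32, 30, -2], np.float64(-0.0))
([-33, 30, -1], np.float64(-0.0))
--
emery_stick [274.5 236.2] 0.73 z.01-> [ 0.6791 -0.1319  0.01  ]
cam [ 0.672 -0.063  0.208]
```

View pics/w8.png

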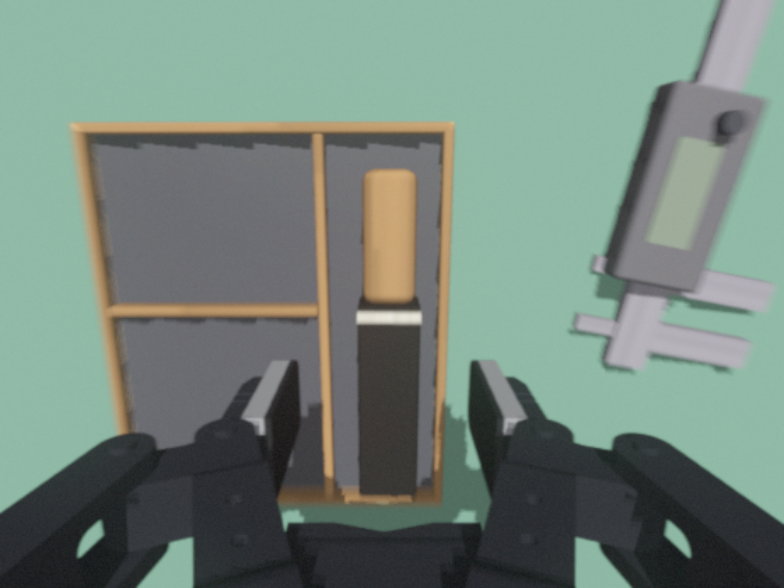

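>>> carry_out([
  {"offset":[-20,19,-6],"twist":[0,0.4,0],"grip":1},
  {"offset":[-32,30,-2],"twist":[0,0,0],"grip":1},
  {"offset":[-33,30,-2],"twist":[0,0,0],"grip":1},
  {"offset":[-33,30,0],"twist":[0,0,0],"grip":1},
  {"offset":[-33,30,0],"twist":[0,0,0],"grip":1},
  {"offset":[-22,20,0],"twist":[0,0,0],"grip":1},
  {"offset":[-10,9,0],"twist":[0,0,0],"grip":1},
  {"offset":[0,0,0],"twist":[0,0,0],"grip":1},
])

```text
t: 11.45
tcp_pos: [0.5166, -0.3245, 0.0588]
orientation: [0.998, 0.058, 0.01, 0.002]
ft_force: [-0.2, 1.2, 0.4]
opening: 1.0
```

```bash
python3 - <<'E'
from plan import *
plan([(.5054,-.3313,.01,6.5),(.5054,-.3313,-.0215,6.5)],vmax=45)
E
python3 wr.py w9 napkin_ring;
```

```text
t 11.45 p [ 0.5166 -0.3245  0.0588] psi 6.6 tilt [ 0.02  -0.004 -1.   ] op 1.0 F [-0.2  1.2  0.4]
tiltfix twist [ 0.3 -1.1 -0. ]
([-6, 3, 24], np.float64(0.1))
([-6, 2, 25], np.float64(0.0))
--
([0, 0, 31], np.float64(0.0))
--
cam [ 0.506 -0.256  0.231]
```

View pics/w9.png

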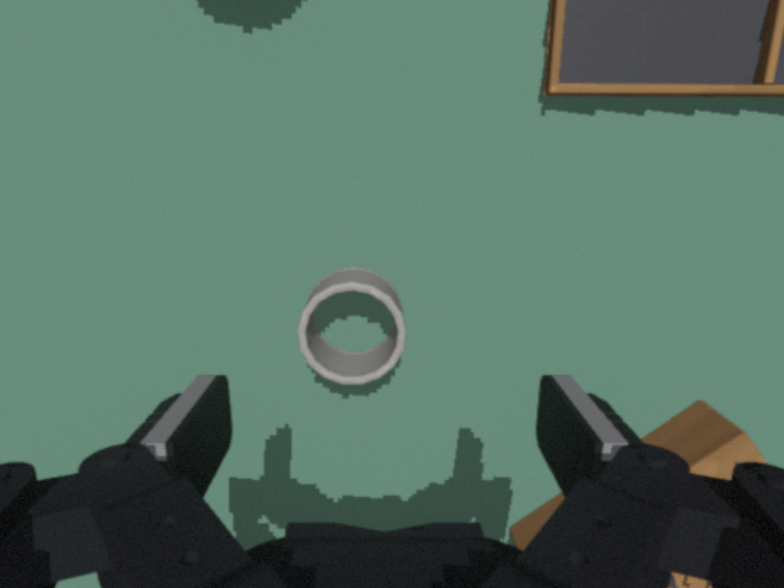

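```bash
python3 - <<'E'
from plan import *
c=env.capture('top')
for u,v in ((419.5,169),(454,200),(440.5,149),(473,178)): print(np.round(at(c,u,v,.034),3))
w=np.load('pics/last.npy',allow_pickle=True).item()
for u,v in ((700,402),(512,530)): print('w',np.round(at(w,u/1.4,v/1.4,.0),3),np.round(at(w,u/1.4,v/1.4,.034),3))
for u,v in ((352,333),): print('ring',np.round(at(w,u/1.4,v/1.4,.03),4))
E
```

```text
[ 0.677 -0.351  0.034]
[ 0.6   -0.438  0.034]
[ 0.729 -0.405  0.034]
[ 0.656 -0.486  0.034]
w [ 0.684 -0.358  0.   ] [ 0.658 -0.343  0.034]
w [ 0.603 -0.444  0.   ] [ 0.589 -0.416  0.034]
ring [ 0.5056 -0.3297  0.03  ]
```

>>> carry_out([
  {"offset":[-6,4,22],"twist":[0.3,-1.1,0],"grip":1},
  {"offset":[-6,3,24],"twist":[0,0,0],"grip":1},
  {"offset":[0,0,16],"twist":[0,0,0],"grip":1},
  {"offset":[0,0,6],"twist":[0,0,0],"grip":1},
  {"offset":[0,0,0],"twist":[0,0,0],"grip":1},
])

```text
t: 12.1
tcp_pos: [0.5157, -0.3224, -0.0105]
orientation: [0.998, 0.065, 0.002, -0.001]
ft_force: [-0.2, -0.4, 0.5]
opening: 1.001
```

```bash
python3 - <<'E'
from plan import *
plan([(.5055,-.332,-.0215,6.5)],vmax=45)
E
python3 wr.py w10 napkin_ring;
```

```text
t 12.1 p [ 0.5157 -0.3224 -0.0105] psi 7.5 tilt [ 0.005  0.002 -1.   ] op 1.001 F [-0.2 -0.4  0.5]
tiltfix twist [-0.1 -0.3  0. ]
([-11, 8, 11], np.float64(1.0))
--
napkin_ring [249.4 267.9] 0.6 z.01-> [ 0.5056 -0.3243  0.01  ]
cam [ 0.507 -0.255  0.162]
```

View pics/w10.png

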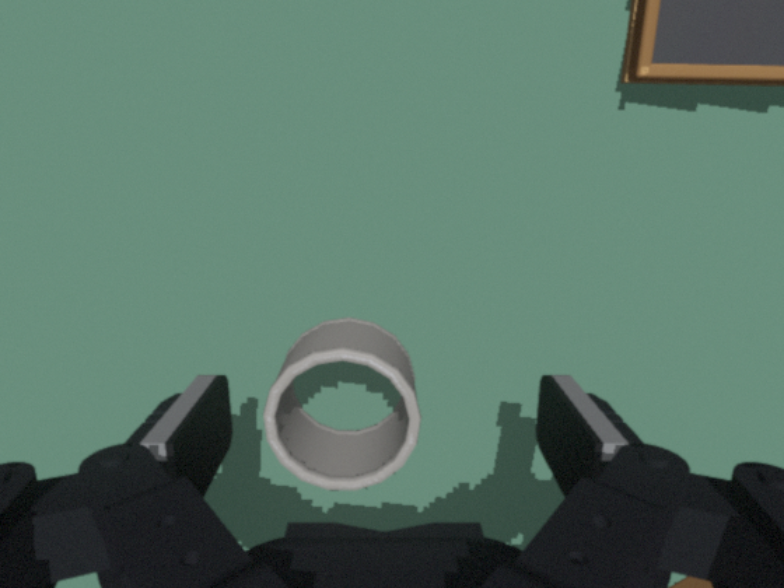

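>>> carry_out([
  {"offset":[-6,4,0],"twist":[0,0,0],"grip":1},
  {"offset":[-5,4,3],"twist":[0,0,1],"grip":1},
  {"offset":[0,0,6],"twist":[0,0,0],"grip":1},
  {"offset":[0,0,0],"twist":[0,0,0],"grip":1},
])

```text
t: 12.6
tcp_pos: [0.5065, -0.3343, -0.0167]
orientation: [0.998, 0.055, 0.004, 0.001]
ft_force: [0.6, -0.5, 0.0]
opening: 0.999
```

```bash
python3 - <<'E'
from plan import *
plan([(.5055,-.332,-.0215,6.5)],vmax=45)
E
python3 wr.py w11 napkin_ring;
```

```text
t 12.6 p [ 0.5065 -0.3343 -0.0167] psi 6.3 tilt [ 0.009 -0.001 -1.   ] op 0.999 F [ 0.6 -0.5  0. ]
tiltfix twist [ 0.1 -0.5 -0. ]
([-1, -2, 5], np.float64(-0.2))
--
cam [ 0.498 -0.266  0.156]
```

View pics/w11.png

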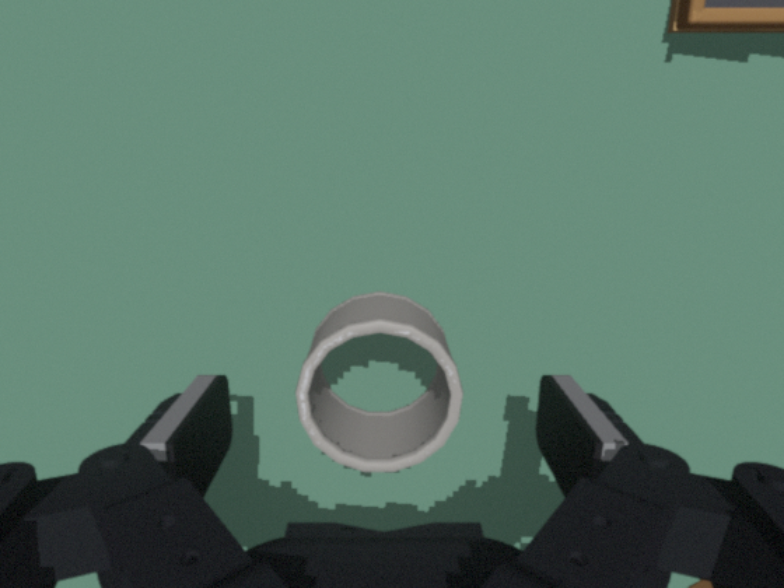

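>>> carry_out([
  {"offset":[-1,0,5],"twist":[0,-0.4,0],"grip":1},
  {"offset":[0,0,0],"twist":[0,0,0],"grip":0.4},
  {"offset":[0,0,0],"twist":[0,0,0],"grip":-1},
  {"offset":[0,0,0],"twist":[0,0,0],"grip":-1},
  {"offset":[0,0,0],"twist":[0,0,0],"grip":-1},
  {"offset":[0,0,0],"twist":[0,0,0],"grip":-1},
])

```text
t: 13.3
tcp_pos: [0.5065, -0.334, -0.0212]
orientation: [0.998, 0.056, 0.001, 0.001]
ft_force: [-0.2, -0.0, -1.3]
opening: 0.506
```

```bash
python3 wr.py w12 napkin_ring; python3 - <<'E'
from plan import *
plan([(.506,-.334,.03,6.5),(.6063,-.0995,.03,6.5)],vmax=45)
c=env.capture('scene');cv2.imwrite('pics/s12.png',cv2.resize(c['pixels'][150:230,90:200],(800,582),interpolation=cv2.INTER_CUBIC))
for z in (0,.01,.02,.03): print(z,[np.round((np.array(proj(c,np.array([.506+dx,-.332,z])))-[90,150])*7.27) for dx in(-.03,.03)])
E
```

```text
cam [ 0.499 -0.266  0.151]
t 13.4 p [ 0.5065 -0.334  -0.0213] psi 6.4 tilt [ 0.002 -0.002 -1.   ] op 0.503 F [-0.3 -1.4  0.7]
tiltfix twist [ 0.1 -0.1 -0. ]
([0, 0, -26], np.float64(-0.1))
([0, 0, -25], np.float64(-0.0))
--
([21, -37, 0], np.float64(-0.0))
([21, -37, 0], np.float64(-0.0))
([21, -37, 0], np.float64(-0.0))
([21, -37, 0], np.float64(-0.0))
([21, -37, 0], np.float64(-0.0))
([21, -37, 0], np.float64(-0.0))
--
0 [array([348., 376.]), array([311., 481.])]
0.01 [array([343., 352.]), array([306., 457.])]
0.02 [array([338., 328.]), array([301., 433.])]
0.03 [array([333., 304.]), array([296., 408.])]
```

View pics/s12.png

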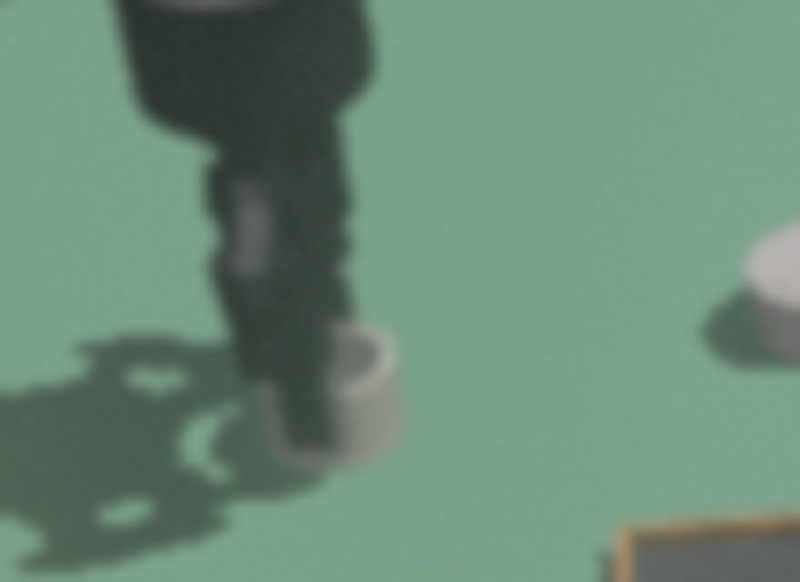

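View pics/w12.png

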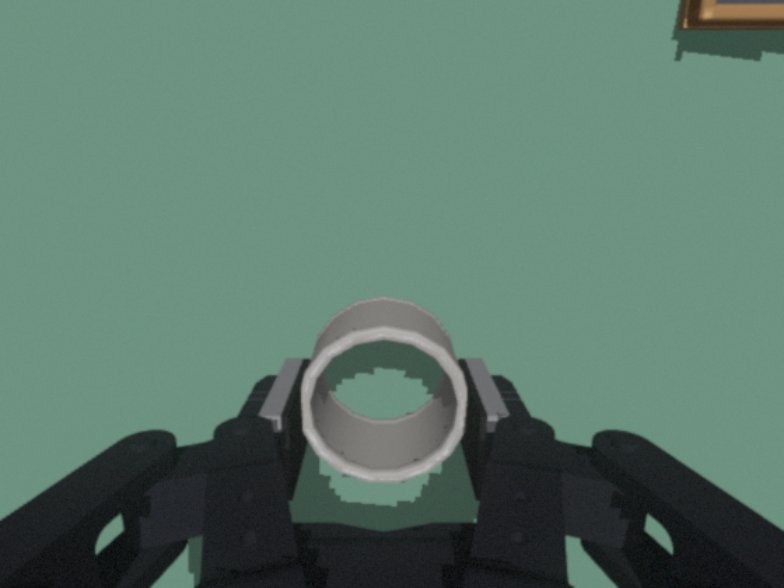

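>>> carry_out([
  {"offset":[0,0,-25],"twist":[0,0,0],"grip":-1},
  {"offset":[5,-9,-25],"twist":[0,0,0],"grip":-1},
  {"offset":[21,-37,0],"twist":[0,0,0],"grip":-1},
  {"offset":[21,-37,0],"twist":[0,0,0],"grip":-1},
  {"offset":[21,-37,0],"twist":[0,0,0],"grip":-1},
  {"offset":[21,-37,0],"twist":[0,0,0],"grip":-1},
  {"offset":[21,-37,0],"twist":[0,0,0],"grip":-1},
  {"offset":[12,-20,0],"twist":[0,0,0],"grip":-1},
  {"offset":[0,0,0],"twist":[0,0,0],"grip":-1},
])

```text
t: 14.35
tcp_pos: [0.6071, -0.1006, 0.0299]
orientation: [0.999, 0.053, 0.001, 0.001]
ft_force: [-0.4, -0.1, -0.9]
opening: 0.503
```

```bash
python3 - <<'E'
from plan import *
plan([(.607,-.1,.01,6.5),(.607,-.1,-.0175,6.5)],vmax=45)
E
python3 wr.py w13 napkin_ring;
```

```text
t 14.35 p [ 0.6071 -0.1006  0.0299] psi 6.1 tilt [ 0.003 -0.001 -1.   ] op 0.503 F [-0.4 -0.1 -0.9]
tiltfix twist [ 0.1 -0.1 -0. ]
([0, -1, 20], np.float64(-0.4))
--
([0, 0, 27], np.float64(0.0))
--
cam [ 0.6   -0.033  0.203]
```

View pics/w13.png

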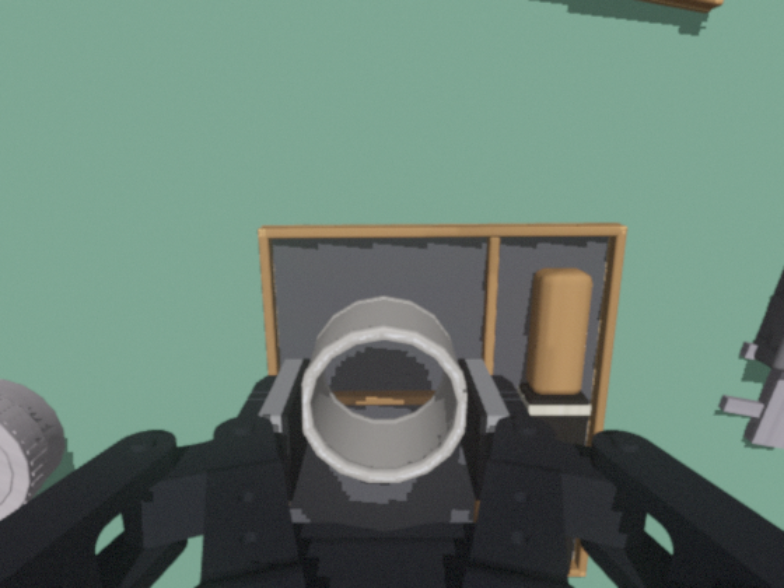

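>>> carry_out([
  {"offset":[0,-1,16],"twist":[0,0,-0.4],"grip":-1},
  {"offset":[0,0,16],"twist":[0,0,0],"grip":-1},
  {"offset":[0,0,8],"twist":[0,0,0],"grip":-1},
  {"offset":[0,0,0],"twist":[0,0,0],"grip":-1},
])

```text
t: 14.85
tcp_pos: [0.6034, -0.1086, -0.0147]
orientation: [0.999, 0.053, -0.001, 0.002]
ft_force: [0.3, -0.3, -0.3]
opening: 0.504
```

```bash
python3 - <<'E'
from plan import *
plan([(.607,-.1,-.0175,6.5)],vmax=45)
E
python3 wr.py w14 napkin_ring;
```

```text
t 14.85 p [ 0.6034 -0.1086 -0.0147] psi 6.0 tilt [-0.001 -0.004 -1.   ] op 0.504 F [ 0.3 -0.3 -0.3]
tiltfix twist [0.2 0.1 0. ]
([4, -8, 3], np.float64(-0.5))
--
cam [ 0.597 -0.04   0.158]
```

View pics/w14.png

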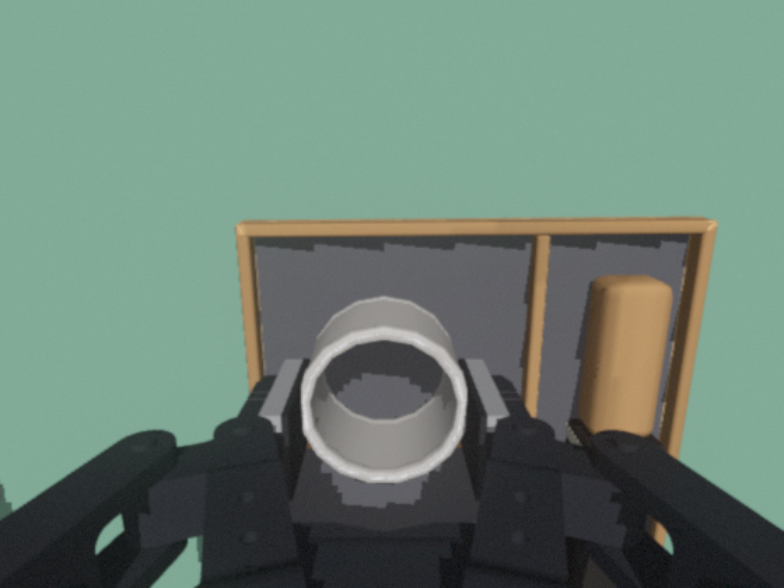

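>>> carry_out([
  {"offset":[2,-4,0],"twist":[0,0,-0.4],"grip":-1},
  {"offset":[2,-4,0],"twist":[0,0,0],"grip":-1},
  {"offset":[0,0,1],"twist":[0,0,0],"grip":-1},
  {"offset":[0,0,0],"twist":[0,0,0],"grip":-1},
])

```text
t: 15.35
tcp_pos: [0.6087, -0.0992, -0.013]
orientation: [0.998, 0.056, 0.001, 0.002]
ft_force: [-0.7, -0.1, -1.7]
opening: 0.508
```

Down about 4.5 mm more, then release.

>>> carry_out([
  {"offset":[0,0,3],"twist":[0,0,0],"grip":-1},
  {"offset":[0,0,2],"twist":[0,0,0],"grip":-1},
  {"offset":[0,0,0],"twist":[0,0,0],"grip":-1},
])

```text
t: 15.65
tcp_pos: [0.6089, -0.0993, -0.0181]
orientation: [0.998, 0.057, 0.002, 0.002]
ft_force: [0.4, -0.0, -0.2]
opening: 0.503
```

>>> carry_out([
  {"offset":[0,0,0],"twist":[0,0,0],"grip":0.3},
  {"offset":[0,0,0],"twist":[0,0,0],"grip":0.3},
  {"offset":[0,0,-20],"twist":[0,0,0],"grip":0.3},
  {"offset":[0,0,-35],"twist":[0,0,0],"grip":0.3},
  {"offset":[0,0,-12],"twist":[0,0,0],"grip":1},
])

```text
t: 16.15
tcp_pos: [0.6072, -0.0988, 0.0488]
orientation: [0.998, 0.057, -0.0, 0.002]
ft_force: [2.0, 0.4, 0.8]
opening: 0.801
```

```bash
python3 - <<'E'
from plan import *
plan([(.4466,-.173,.04,6.5)],vmax=40)
E
python3 wr.py w15 napkin_ring;
```

```text
t 16.15 p [ 0.6072 -0.0988  0.0488] psi 6.5 tilt [-0.001 -0.004 -1.   ] op 0.801 F [2.  0.4 0.8]
tiltfix twist [0.2 0.1 0. ]
([-34, 11, 2], np.float64(-0.0))
([-33, 11, 2], np.float64(-0.0))
([-34, 11, 2], np.float64(-0.0))
([-33, 11, 1], np.float64(-0.0))
([-34, 12, 2], np.float64(-0.0))
--
cam [ 0.6   -0.03   0.221]
```

View pics/w15.png

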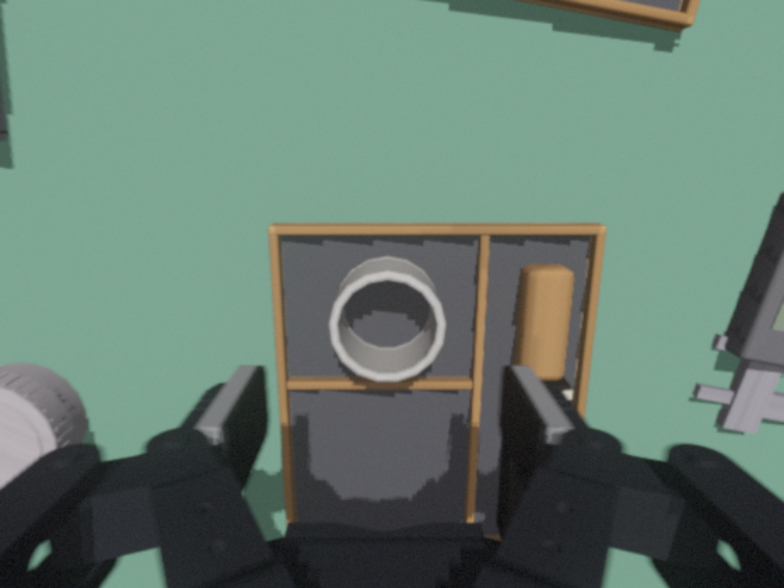

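>>> carry_out([
  {"offset":[-18,6,0],"twist":[0,0,0],"grip":1},
  {"offset":[-32,11,2],"twist":[0,0,0],"grip":1},
  {"offset":[-34,11,2],"twist":[0,0,0],"grip":1},
  {"offset":[-34,12,2],"twist":[0,0,0],"grip":1},
  {"offset":[-28,9,2],"twist":[0,0,0],"grip":1},
  {"offset":[-16,6,1],"twist":[0,0,0],"grip":1},
  {"offset":[-4,1,0],"twist":[0,0,0],"grip":1},
  {"offset":[0,0,0],"twist":[0,0,0],"grip":1},
])

```text
t: 17.05
tcp_pos: [0.4404, -0.1744, 0.0327]
orientation: [0.998, 0.057, -0.003, 0.0]
ft_force: [0.0, 0.3, 1.1]
opening: 1.003
```

```bash
python3 - <<'E'
from plan import *
plan([(.4466,-.173,.01,6.5),(.4466,-.173,-.02,6.5)],vmax=40)
E
python3 wr.py w16 paste_tin;
```

```text
t 17.05 p [ 0.4404 -0.1744  0.0327] psi 6.5 tilt [-0.005 -0.001 -1.   ] op 1.003 F [0.  0.3 1.1]
tiltfix twist [0.  0.3 0. ]
([6, -1, 23], np.float64(-0.0))
--
([0, 0, 30], np.float64(-0.0))
--
paste_tin [284.1 223.3] 0.82 z.01-> [ 0.4461 -0.1667  0.01  ]
cam [ 0.434 -0.107  0.205]
```

View pics/w16.png

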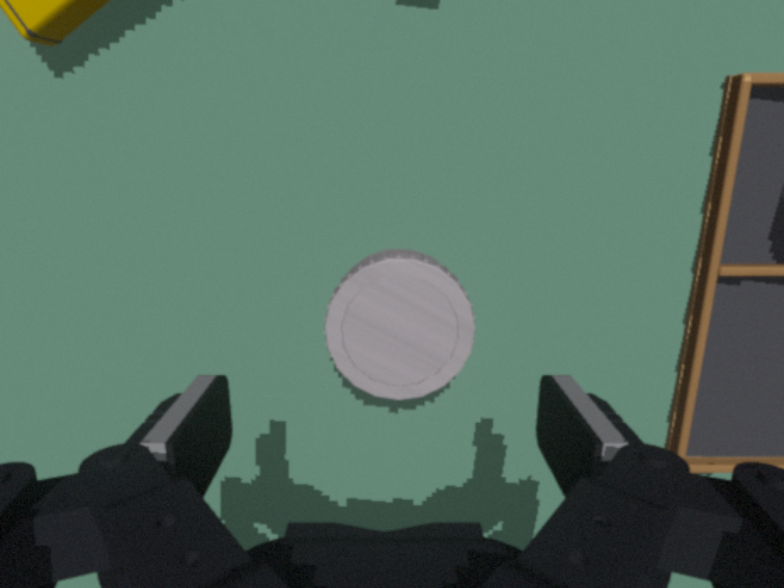

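>>> carry_out([
  {"offset":[6,0,12],"twist":[0,0.3,0],"grip":1},
  {"offset":[0,0,20],"twist":[0,0,0],"grip":1},
  {"offset":[0,0,10],"twist":[0,0,0],"grip":1},
  {"offset":[0,0,0],"twist":[0,0,0],"grip":1},
])

```text
t: 17.55
tcp_pos: [0.4526, -0.1709, -0.0118]
orientation: [0.998, 0.059, 0.002, -0.0]
ft_force: [-0.0, 0.4, 0.3]
opening: 1.001
```

```bash
python3 - <<'E'
from plan import *
w=np.load('pics/last.npy',allow_pickle=True).item(); print(at(w,400/1.4,328/1.4,.026))
plan([(.4464,-.173,-.023,6.5)],vmax=40)
E
python3 wr.py w17 paste_tin;
```

```text
[ 0.44666836 -0.16758789  0.026     ]
t 17.55 p [ 0.4526 -0.1709 -0.0118] psi 6.8 tilt [ 0.005  0.001 -1.   ] op 1.001 F [-0.   0.4  0.3]
tiltfix twist [-0.  -0.3  0. ]
([-6, 1, 11], np.float64(0.3))
--
paste_tin [260.2 252.8] 0.96 z.01-> [ 0.4465 -0.1643  0.01  ]
cam [ 0.444 -0.103  0.161]
```

View pics/w17.png

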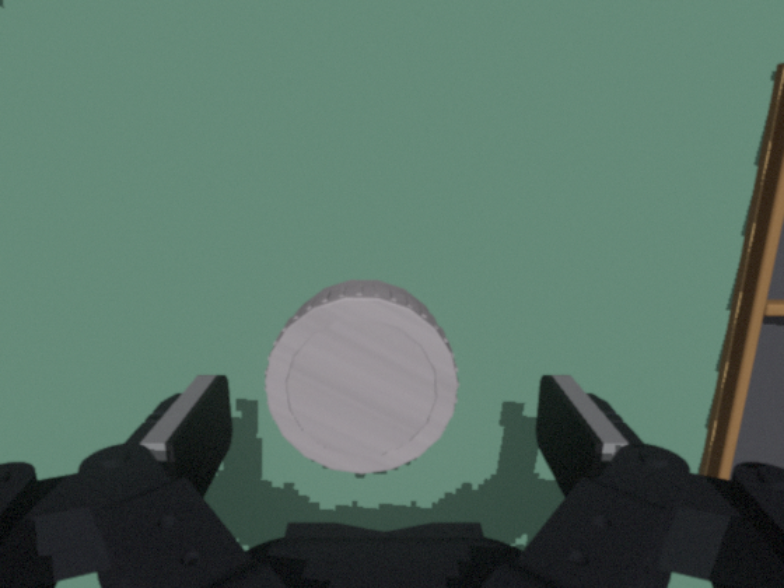

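>>> carry_out([
  {"offset":[-5,0,2],"twist":[0,0,0],"grip":1},
  {"offset":[-1,0,6],"twist":[0,0,0],"grip":1},
  {"offset":[0,0,3],"twist":[0,0,0],"grip":1},
  {"offset":[0,0,0],"twist":[0,0,0],"grip":1},
])

```text
t: 18.05
tcp_pos: [0.4474, -0.1725, -0.0211]
orientation: [0.998, 0.059, 0.004, 0.001]
ft_force: [0.1, 0.0, -0.6]
opening: 0.994
```

>>> carry_out([
  {"offset":[-1,-1,2],"twist":[0,0,0],"grip":0.6},
  {"offset":[0,0,0],"twist":[0,0,0],"grip":-1},
  {"offset":[0,0,0],"twist":[0,0,0],"grip":-1},
  {"offset":[0,0,0],"twist":[0,0,0],"grip":-1},
])

```text
t: 18.45
tcp_pos: [0.4465, -0.1718, -0.0227]
orientation: [0.998, 0.059, 0.004, 0.001]
ft_force: [-0.6, -0.6, -0.8]
opening: 0.624
```

```bash
python3 - <<'E'
from plan import *
plan([(.4474,-.173,.03,6.5),(.6153,-.179,.03,6.5)],vmax=40)
c=env.capture('scene');cv2.imwrite('pics/s18.png',cv2.resize(c['pixels'][140:220,150:260],(800,582),interpolation=cv2.INTER_CUBIC))
for z in (0,.01,.02,.03): print(z,[np.round((np.array(proj(c,np.array([.4465+dx,-.169,z])))-[150,140])*7.27) for dx in(-.03,.03)])
E
python3 wr.py w18 paste_tin
```

```text
t 18.45 p [ 0.4465 -0.1718 -0.0227] psi 6.7 tilt [ 0.009 -0.001 -1.   ] op 0.624 F [-0.6 -0.6 -0.8]
tiltfix twist [ 0.1 -0.5 -0. ]
([0, 1, -26], np.float64(0.1))
([1, 0, -27], np.float64(0.1))
--
([33, 5, 0], np.float64(0.0))
([33, 5, 0], np.float64(0.0))
([33, 5, 0], np.float64(0.0))
([33, 5, 0], np.float64(0.0))
([34, 5, 0], np.float64(0.0))
--
0 [array([402., 344.]), array([385., 441.])]
0.01 [array([399., 321.]), array([383., 418.])]
0.02 [array([397., 297.]), array([380., 394.])]
0.03 [array([394., 274.]), array([377., 369.])]
paste_tin [273.3 265.1] 0.95 z.01-> [ 0.4461 -0.1655  0.01  ]
cam [ 0.438 -0.104  0.15 ]
```

View pics/s18.png

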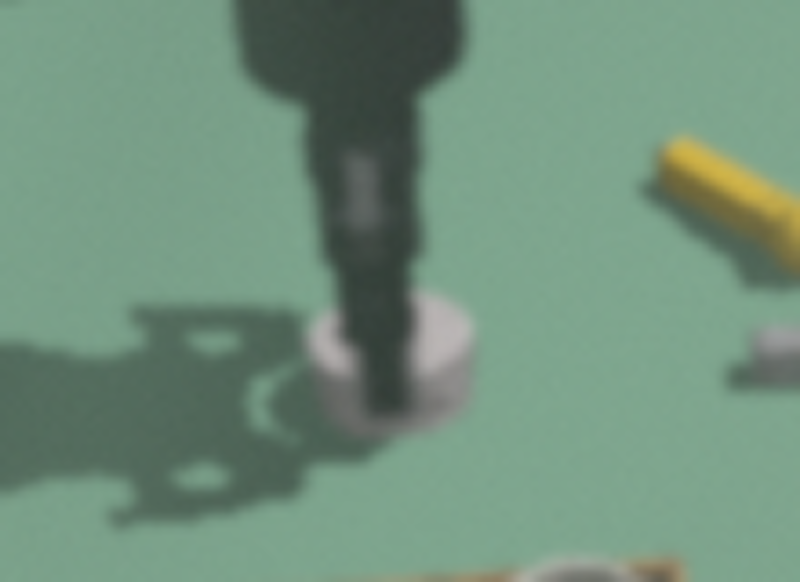

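View pics/w18.png

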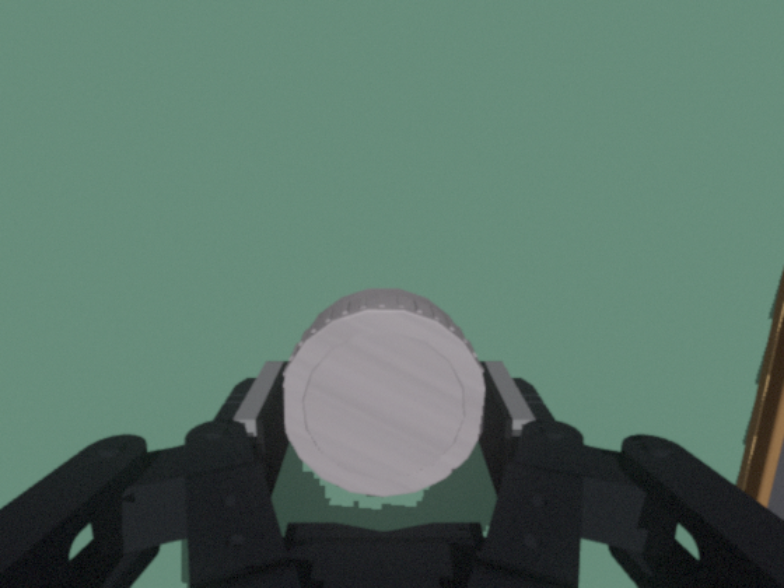

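>>> carry_out([
  {"offset":[0,0,-22],"twist":[0,-0.4,0],"grip":-1},
  {"offset":[8,1,-26],"twist":[0,0,0],"grip":-1},
  {"offset":[28,4,0],"twist":[0,0,0],"grip":-1},
  {"offset":[33,5,0],"twist":[0,0,0],"grip":-1},
  {"offset":[33,5,0],"twist":[0,0,0],"grip":-1},
  {"offset":[33,5,0],"twist":[0,0,0],"grip":-1},
  {"offset":[20,3,0],"twist":[0,0,0],"grip":-1},
  {"offset":[8,1,0],"twist":[0,0,0],"grip":-1},
  {"offset":[0,0,0],"twist":[0,0,0],"grip":-1},
])

```text
t: 19.5
tcp_pos: [0.6147, -0.1769, 0.026]
orientation: [0.998, 0.058, -0.001, 0.001]
ft_force: [-0.5, 0.6, -0.4]
opening: 0.628
```

```bash
python3 - <<'E'
from plan import *
plan([(.615,-.178,.01,6.5),(.615,-.178,-.019,6.5)],vmax=40)
E
python3 wr.py w19 paste_tin
```

```text
t 19.5 p [ 0.6147 -0.1769  0.026 ] psi 6.6 tilt [-0.001 -0.002 -1.   ] op 0.628 F [-0.5  0.6 -0.4]
tiltfix twist [0.1 0.1 0. ]
([0, 1, 16], np.float64(0.1))
--
([0, 0, 29], np.float64(0.0))
--
paste_tin [276.6 264.5] 0.85 z.01-> [ 0.6189 -0.1915  0.01  ]
cam [ 0.608 -0.109  0.199]
```

View pics/w19.png

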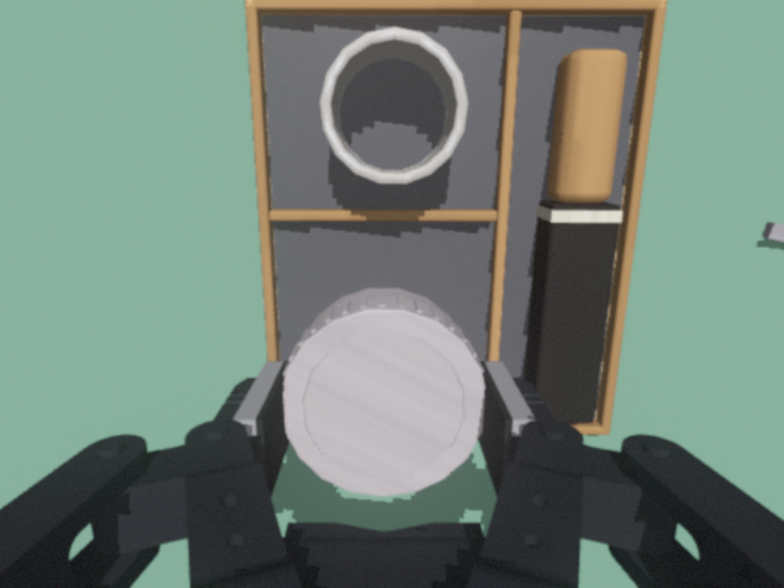

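>>> carry_out([
  {"offset":[0,1,10],"twist":[0,0,0],"grip":-1},
  {"offset":[0,0,14],"twist":[0,0,0],"grip":-1},
  {"offset":[0,0,6],"twist":[0,0,0],"grip":-1},
  {"offset":[0,0,0],"twist":[0,0,0],"grip":-1},
  {"offset":[0,0,0],"twist":[0,0,0],"grip":-1},
])

```text
t: 20.1
tcp_pos: [0.6094, -0.1792, -0.0073]
orientation: [0.998, 0.057, -0.003, 0.001]
ft_force: [-0.9, -0.4, -0.9]
opening: 0.626
```

```bash
python3 - <<'E'
from plan import *
plan([(.615,-.178,-.019,6.5)],vmax=40)
E
```

```text
t 20.1 p [ 0.6094 -0.1792 -0.0073] psi 6.5 tilt [-0.005 -0.002 -1.   ] op 0.626 F [-0.9 -0.4 -0.9]
tiltfix twist [0.1 0.3 0. ]
([6, -1, 12], np.float64(0.0))
--
```

>>> carry_out([
  {"offset":[3,0,0],"twist":[0,0.3,0],"grip":-1},
  {"offset":[1,0,4],"twist":[0,0,0],"grip":-1},
  {"offset":[0,0,4],"twist":[0,0,0],"grip":-1},
  {"offset":[0,0,0],"twist":[0,0,0],"grip":-1},
])

```text
t: 20.5
tcp_pos: [0.6143, -0.1788, -0.0152]
orientation: [0.998, 0.057, 0.001, 0.001]
ft_force: [-0.6, -0.8, -2.2]
opening: 0.626
```

```bash
python3 - <<'E'
from plan import *
plan([(.615,-.178,-.019,6.5)],vmax=40)
E
```

```text
t 20.5 p [ 0.6143 -0.1788 -0.0152] psi 6.5 tilt [ 0.002 -0.002 -1.   ] op 0.626 F [-0.6 -0.8 -2.2]
tiltfix twist [ 0.1 -0.1 -0. ]
([1, -1, 4], np.float64(0.0))
--
```

Down 4, release, lift; then head for the punch.

>>> carry_out([
  {"offset":[0,0,4],"twist":[0,0,0],"grip":-1},
  {"offset":[0,0,0],"twist":[0,0,0],"grip":-1},
  {"offset":[0,0,0],"twist":[0,0,0],"grip":0.5},
  {"offset":[0,0,0],"twist":[0,0,0],"grip":0.5},
  {"offset":[0,0,-20],"twist":[0,0,0],"grip":0.5},
  {"offset":[0,0,-30],"twist":[0,0,0],"grip":0.3},
  {"offset":[0,0,-12],"twist":[0,0,0],"grip":0},
])

```text
t: 21.2
tcp_pos: [0.613, -0.1781, 0.0424]
orientation: [0.998, 0.057, -0.001, 0.0]
ft_force: [0.4, -0.1, -0.1]
opening: 0.509
```

```bash
python3 - <<'E'
from plan import *
plan([(.4400,.002,.04,-0.7)],vmax=42)
E
python3 wr.py w20 paste_tin
```

```text
t 21.2 p [ 0.613  -0.1781  0.0424] psi 6.6 tilt [-0.002 -0.001 -1.   ] op 0.509 F [ 0.4 -0.1 -0.1]
tiltfix twist [0.  0.1 0. ]
([-25, -33, 0], np.float64(1.2))
([-26, -33, 0], np.float64(1.2))
([-27, -32, 1], np.float64(1.2))
([-27, -31, 0], np.float64(1.2))
([-28, -31, 1], np.float64(1.2))
([-28, -30, 0], np.float64(1.3))
--
paste_tin [277.2 223.5] 0.64 z.01-> [ 0.6154 -0.174   0.01  ]
cam [ 0.606 -0.11   0.215]
```

View pics/w20.png

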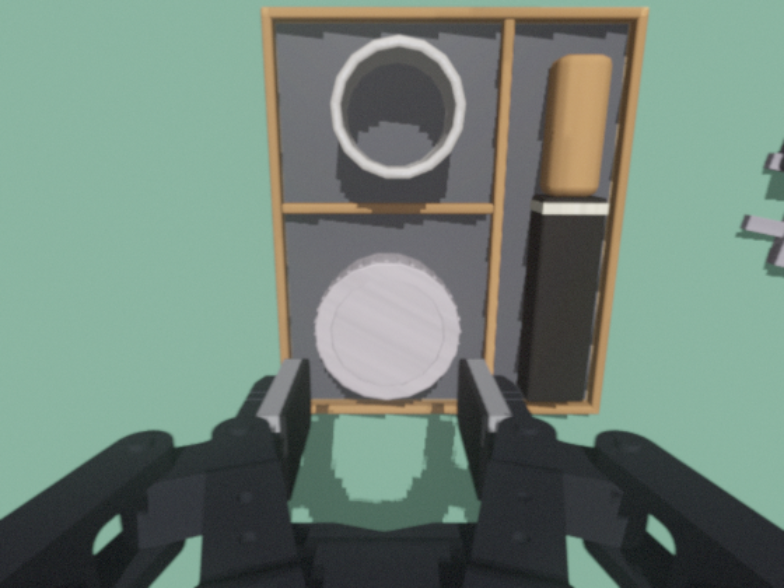

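>>> carry_out([
  {"offset":[-14,-18,0],"twist":[0,0,1],"grip":0},
  {"offset":[-26,-33,0],"twist":[0,0,1.2],"grip":0},
  {"offset":[-27,-32,0],"twist":[0,0,1.2],"grip":0},
  {"offset":[-27,-31,0],"twist":[0,0,1.2],"grip":0},
  {"offset":[-28,-31,0],"twist":[0,0,1.2],"grip":0},
  {"offset":[-24,-26,0],"twist":[0,0,1],"grip":0},
  {"offset":[-12,-14,0],"twist":[0,0,0.5],"grip":0},
  {"offset":[-3,-4,0],"twist":[0,0,0],"grip":0},
  {"offset":[0,0,0],"twist":[0,0,0],"grip":0},
], grip_force=70)

```text
t: 22.2
tcp_pos: [0.4314, 0.0059, 0.0343]
orientation: [1.0, -0.01, -0.004, 0.0]
ft_force: [0.3, 0.1, -0.2]
opening: 0.504
```

```bash
python3 - <<'E'
from plan import *
plan([(.4400,.004,.01,0),(.4400,.004,-.0215,0)],vmax=42)
E
python3 wr.py w21 doming_punch
```

```text
t 22.2 p [0.4314 0.0059 0.0343] psi -1.2 tilt [-0.008 -0.001 -1.   ] op 0.504 F [ 0.3  0.1 -0.2]
tiltfix twist [0.1 0.4 0. ]
([9, 2, 24], np.float64(-1.2))
--
([0, 0, 32], np.float64(0.0))
--
doming_punch [288.  235.5] 0.91 z.01-> [0.44  0.005 0.01 ]
doming_punch [127.6 320.6] 0.78 z.01-> [ 0.3417 -0.0481  0.01  ]
cam [0.435 0.074 0.207]
```

View pics/w21.png

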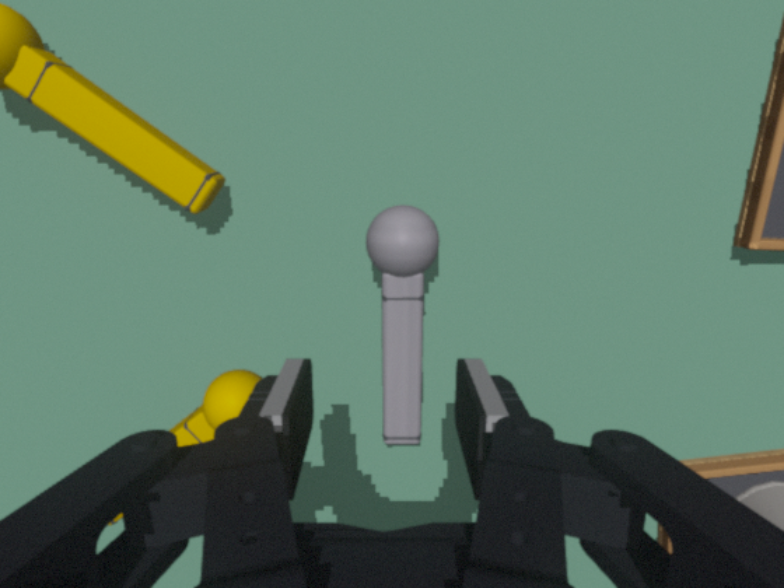

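>>> carry_out([
  {"offset":[4,1,0],"twist":[0,0.4,0],"grip":-0.3},
  {"offset":[1,1,6],"twist":[0,0,0],"grip":-0.3},
  {"offset":[0,0,12],"twist":[0,0,0],"grip":-0.3},
  {"offset":[0,0,5],"twist":[0,0,0],"grip":-0.3},
  {"offset":[0,0,0],"twist":[0,0,0],"grip":-0.3},
])

```text
t: 22.8
tcp_pos: [0.4392, 0.0004, 0.0084]
orientation: [1.0, -0.013, -0.0, 0.0]
ft_force: [-0.3, 0.5, 0.3]
opening: 0.353
```

```bash
python3 - <<'E'
from plan import *
w=np.load('pics/last.npy',allow_pickle=True).item(); print('ball',at(w,238/1.4,398/1.4,.014),'shank',at(w,403/1.4,303/1.4,.0195),at(w,402/1.4,438/1.4,.0195),at(w,402/1.4,241/1.4,.014))
plan([(.4400,.0025,-.0195,-.7)],vmax=42)
E
python3 wr.py w22 doming_punch
```

```text
ball [ 0.37123101 -0.02227072  0.014     ] shank [0.43980681 0.01909685 0.0195    ] [ 0.4388341  -0.03871247  0.0195    ] [0.43982085 0.04199849 0.014     ]
t 22.8 p [4.392e-01 4.000e-04 8.400e-03] psi -1.5 tilt [-0. -0. -1.] op 0.353 F [-0.3  0.5  0.3]
tiltfix twist [0. 0. 0.]
([1, -2, 28], np.float64(-0.8))
--
doming_punch [13.6 65. ] 0.94 z.01-> [0.3287 0.0904 0.01  ]
doming_punch [271.  241.3] 0.64 z.01-> [0.4387 0.0058 0.01  ]
cam [0.441 0.069 0.181]
```

View pics/w22.png

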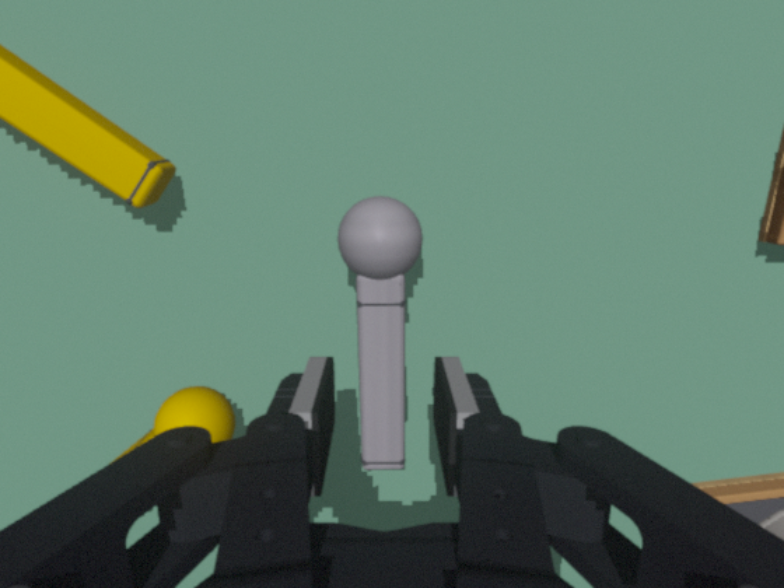

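>>> carry_out([
  {"offset":[0,-2,10],"twist":[0,0,-0.5],"grip":-0.3},
  {"offset":[0,0,12],"twist":[0,0,0],"grip":-0.3},
  {"offset":[0,0,4],"twist":[0,0,0],"grip":-0.3},
  {"offset":[0,0,0],"twist":[0,0,0],"grip":-0.3},
])

```text
t: 23.3
tcp_pos: [0.4397, 0.0029, -0.019]
orientation: [1.0, -0.008, 0.001, 0.0]
ft_force: [-0.1, 0.9, 0.0]
opening: 0.351
```

```bash
python3 - <<'E'
from plan import *
plan([(.4400,.003,-.0195,-.7)],vmax=42)
E
```

```text
t 23.3 p [ 0.4397  0.0029 -0.019 ] psi -0.9 tilt [ 0.001 -0.    -1.   ] op 0.351 F [-0.1  0.9  0. ]
tiltfix twist [ 0.  -0.1 -0. ]
([0, 0, 1], np.float64(-0.2))
--
```

>>> carry_out([
  {"offset":[0,0,0],"twist":[0,0,0],"grip":-1},
  {"offset":[0,0,0],"twist":[0,0,0],"grip":-1},
  {"offset":[0,0,0],"twist":[0,0,0],"grip":-1},
])

```text
t: 23.6
tcp_pos: [0.4397, 0.0031, -0.0188]
orientation: [1.0, -0.008, 0.001, 0.0]
ft_force: [-0.7, -0.1, -1.7]
opening: 0.163
```

```bash
python3 - <<'E'
from plan import *
plan([(.4400,.003,.03,-.7),(.687,.0907,.03,-3.2)],vmax=42)
c=env.capture('scene');cv2.imwrite('pics/s23.png',cv2.resize(c['pixels'][140:220,220:330],(800,582),interpolation=cv2.INTER_CUBIC))
E
python3 wr.py w23 doming_punch
```

```text
t 23.6 p [ 0.4397  0.0031 -0.0188] psi -0.9 tilt [ 0.001 -0.001 -1.   ] op 0.163 F [-0.7 -0.1 -1.7]
tiltfix twist [ 0.  -0.1 -0. ]
([0, 0, -24], np.float64(-0.1))
([0, 0, -25], np.float64(-0.1))
--
([35, -13, 0], np.float64(0.4))
([35, -13, 0], np.float64(0.3))
([35, -13, 0], np.float64(0.4))
([35, -14, 0], np.float64(0.3))
([35, -14, 0], np.float64(0.4))
([35, -14, 0], np.float64(0.3))
([34, -14, 0], np.float64(0.4))
--
doming_punch [272.6 268.2] 0.96 z.01-> [0.4399 0.0063 0.01  ]
cam [0.441 0.071 0.154]
```

View pics/s23.png

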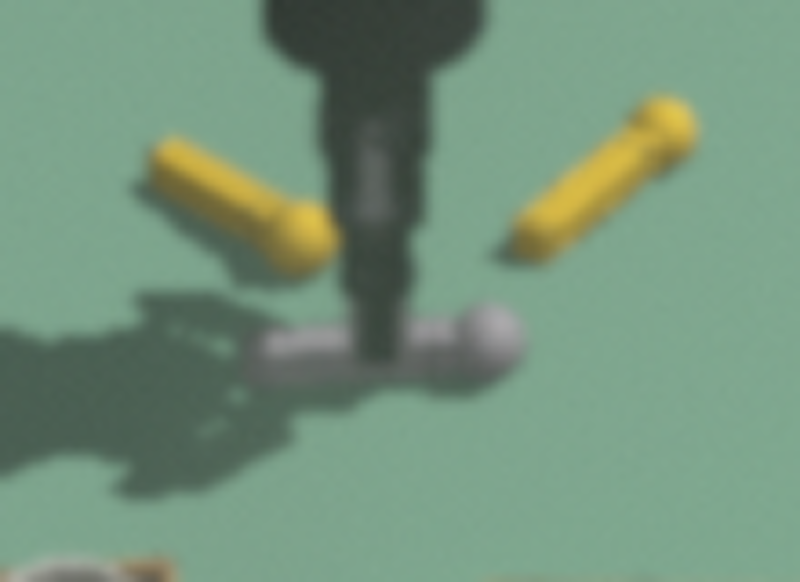

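View pics/w23.png

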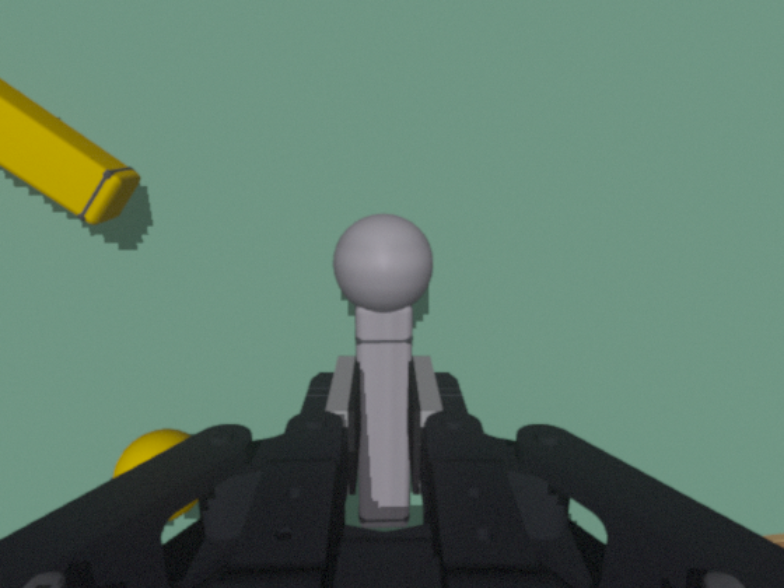

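>>> carry_out([
  {"offset":[0,0,-22],"twist":[0,0,0],"grip":-1},
  {"offset":[8,-3,-26],"twist":[0,0,0],"grip":-1},
  {"offset":[30,-11,0],"twist":[0,0,0.4],"grip":-1},
  {"offset":[35,-13,0],"twist":[0,0,0.4],"grip":-1},
  {"offset":[35,-13,0],"twist":[0,0,0.4],"grip":-1},
  {"offset":[35,-14,0],"twist":[0,0,0.4],"grip":-1},
  {"offset":[35,-14,0],"twist":[0,0,0.4],"grip":-1},
  {"offset":[35,-14,0],"twist":[0,0,0.3],"grip":-1},
  {"offset":[20,-8,0],"twist":[0,0,0],"grip":-1},
  {"offset":[6,-2,0],"twist":[0,0,0],"grip":-1},
])

```text
t: 24.75
tcp_pos: [0.6872, 0.0866, 0.0289]
orientation: [1.0, -0.03, -0.002, 0.001]
ft_force: [-0.2, 0.1, -2.6]
opening: 0.156
```

```bash
python3 - <<'E'
from plan import *
plan([(.687,.0907,.005,-3.2)],vmax=42)
E
python3 wr.py w24 doming_punch
```

```text
t 24.75 p [0.6872 0.0866 0.0289] psi -3.5 tilt [-0.003 -0.003 -1.   ] op 0.156 F [-0.2  0.1 -2.6]
tiltfix twist [0.2 0.2 0. ]
([0, -4, 24], np.float64(-0.3))
--
doming_punch [275.2 269.3] 0.72 z.01-> [0.6875 0.0675 0.01  ]
cam [0.692 0.155 0.201]
```

View pics/w24.png

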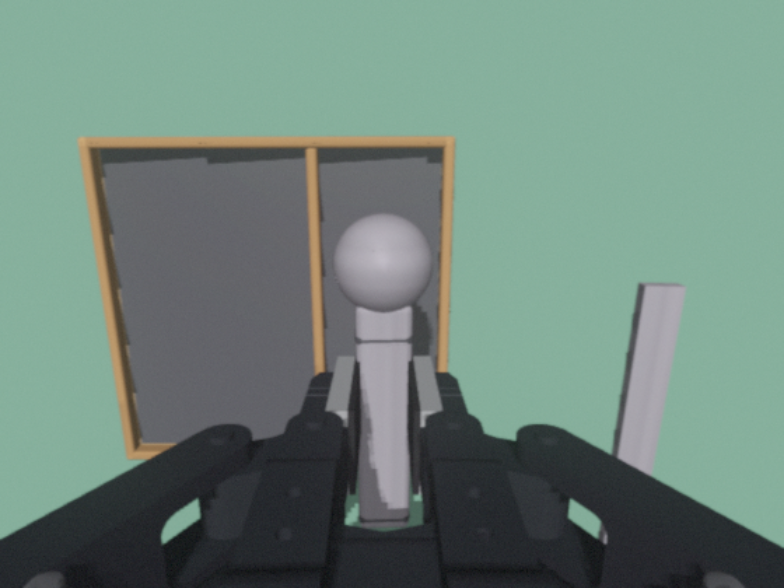

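>>> carry_out([
  {"offset":[0,-4,8],"twist":[0,0,-0.3],"grip":-1},
  {"offset":[0,0,12],"twist":[0,0,0],"grip":-1},
  {"offset":[0,0,8],"twist":[0,0,0],"grip":-1},
  {"offset":[0,0,0],"twist":[0,0,0],"grip":-1},
  {"offset":[0,0,0],"twist":[0,0,0],"grip":-1},
])

```text
t: 25.35
tcp_pos: [0.6816, 0.0877, -0.0025]
orientation: [1.0, -0.028, -0.004, 0.003]
ft_force: [0.1, 0.5, -1.5]
opening: 0.159
```

```bash
python3 - <<'E'
from plan import *
plan([(.687,.0907,-.0155,-3.2)],vmax=42)
E
```

```text
t 25.35 p [ 0.6816  0.0877 -0.0025] psi -3.2 tilt [-0.008 -0.005 -1.   ] op 0.159 F [ 0.1  0.5 -1.5]
tiltfix twist [0.3 0.4 0. ]
([5, -3, 13], np.float64(0.0))
--
```

>>> carry_out([
  {"offset":[2,-2,0],"twist":[0.3,0.4,0],"grip":-1},
  {"offset":[1,0,5],"twist":[0,0,0],"grip":-1},
  {"offset":[0,0,4],"twist":[0,0,0],"grip":-1},
  {"offset":[0,0,0],"twist":[0,0,0],"grip":-1},
])

```text
t: 25.75
tcp_pos: [0.6854, 0.0894, -0.0115]
orientation: [1.0, -0.028, 0.001, -0.0]
ft_force: [-0.6, -0.3, -2.6]
opening: 0.156
```

```bash
python3 - <<'E'
from plan import *
plan([(.687,.0907,-.0155,-3.2)],vmax=42)
E
```

```text
t 25.75 p [ 0.6854  0.0894 -0.0115] psi -3.2 tilt [ 0.001  0.    -1.   ] op 0.156 F [-0.6 -0.3 -2.6]
tiltfix twist [-0.  -0.1  0. ]
([2, -1, 4], np.float64(-0.0))
--
```

>>> carry_out([
  {"offset":[1,-1,3],"twist":[0,0,0],"grip":-1},
  {"offset":[0,0,1],"twist":[0,0,0],"grip":-1},
  {"offset":[0,0,0],"twist":[0,0,0],"grip":-1},
])

```text
t: 26.05
tcp_pos: [0.6867, 0.0905, -0.0158]
orientation: [1.0, -0.028, 0.001, -0.0]
ft_force: [-0.2, -0.5, -1.2]
opening: 0.158
```

>>> carry_out([
  {"offset":[0,0,0],"twist":[0,0,0],"grip":-0.3},
  {"offset":[0,0,0],"twist":[0,0,0],"grip":-0.2},
  {"offset":[0,0,0],"twist":[0,0,0],"grip":-0.2},
  {"offset":[0,0,-20],"twist":[0,0,0],"grip":-0.2},
  {"offset":[0,0,-30],"twist":[0,0,0],"grip":0.2},
  {"offset":[0,0,-8],"twist":[0,0,0],"grip":0.5},
], grip_force=110)

```text
t: 26.65
tcp_pos: [0.6866, 0.0909, 0.0462]
orientation: [1.0, -0.028, 0.001, -0.0]
ft_force: [0.2, -0.5, 1.1]
opening: 0.728
```

```bash
python3 - <<'E'
from plan import *
plan([(.5098,.342,.045,-14.8)],vmax=42)
E
python3 wr.py w25 doming_punch
```

```text
t 26.65 p [0.6866 0.0909 0.0462] psi -3.2 tilt [ 0.001  0.001 -1.   ] op 0.728 F [ 0.2 -0.5  1.1]
tiltfix twist [-0.  -0.1  0. ]
([-24, -30, 0], np.float64(1.5))
([-25, -29, 0], np.float64(1.4))
([-25, -29, 0], np.float64(1.5))
([-26, -28, 0], np.float64(1.4))
([-27, -28, 0], np.float64(1.5))
([-27, -27, 0], np.float64(1.4))
([-28, -26, 1], np.float64(1.5))
([-29, -26, 0], np.float64(1.4))
--
doming_punch [274.5 226.3] 0.69 z.01-> [0.6878 0.092  0.01  ]
cam [0.69  0.159 0.219]
```

View pics/w25.png

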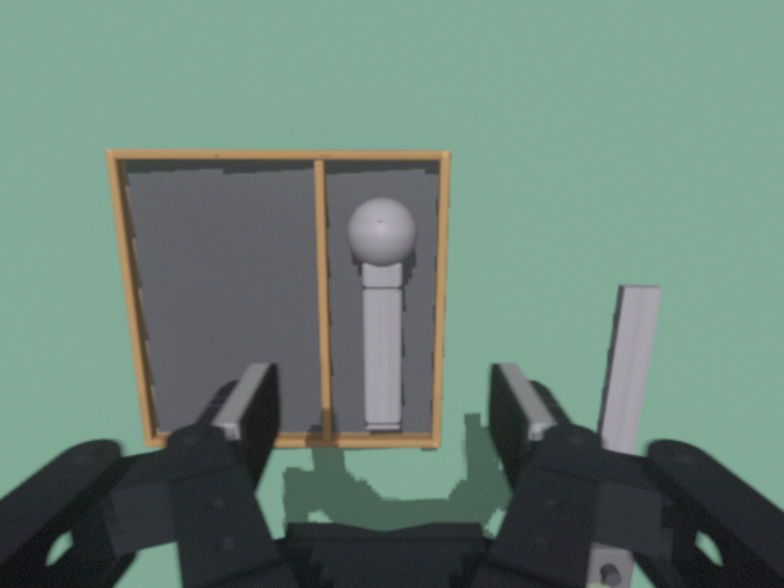

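Punch is lying in its compartment. On to the plate.

>>> carry_out([
  {"offset":[-14,-18,0],"twist":[0,0,1],"grip":1},
  {"offset":[-25,-29,0],"twist":[0,0,1.5],"grip":1},
  {"offset":[-25,-29,0],"twist":[0,0,1.5],"grip":1},
  {"offset":[-26,-28,0],"twist":[0,0,1.5],"grip":1},
  {"offset":[-27,-28,0],"twist":[0,0,1.5],"grip":1},
  {"offset":[-27,-27,0],"twist":[0,0,1.5],"grip":1},
  {"offset":[-28,-26,0],"twist":[0,0,1.5],"grip":1},
  {"offset":[-20,-19,0],"twist":[0,0,1],"grip":1},
  {"offset":[-8,-8,0],"twist":[0,0,0.6],"grip":1},
  {"offset":[0,0,0],"twist":[0,0,0],"grip":1},
])

```text
t: 27.75
tcp_pos: [0.5113, 0.3355, 0.0413]
orientation: [0.991, -0.135, -0.001, 0.002]
ft_force: [-0.2, 0.6, -0.6]
opening: 1.005
```

```bash
python3 - <<'E'
from plan import *
plan([(.5098,.342,.01,-14.8)],vmax=42)
E
python3 wr.py w26 doming_plate
```

```text
t 27.75 p [0.5113 0.3355 0.0413] psi -15.5 tilt [-0.003 -0.003 -1.   ] op 1.005 F [-0.2  0.6 -0.6]
tiltfix twist [0.2 0.1 0. ]
([-3, -6, 31], np.float64(-0.7))
--
doming_plate [265.8 210.4] 0.71 z.01-> [0.5106 0.3486 0.01  ]
doming_plate [516.1  23.9] 0.16 z.01-> [0.6592 0.409  0.01  ]
cam [0.53  0.402 0.214]
```

View pics/w26.png

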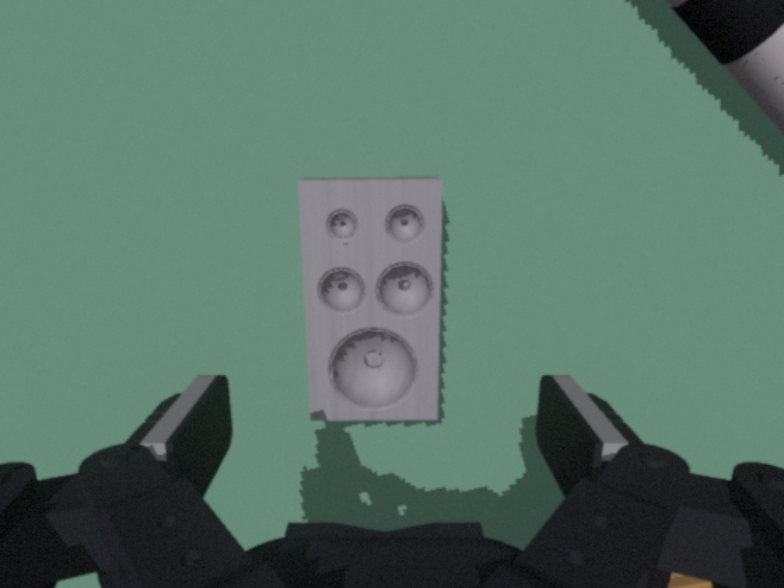

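```bash
python3 - <<'E'
from plan import *
w=np.load('pics/last.npy',allow_pickle=True).item()
P=np.array([at(w,u/1.4,v/1.4,.018) for u,v in ((301,181),(442,179),(439,420),(310,420))]); print(np.round(P,4),P.mean(0),[round(np.degrees(np.arctan2(*(P[i]-P[j])[[1,0]])),1) for i,j in((0,3),(1,2),(1,0),(2,3))],[np.linalg.norm(P[i]-P[j]).round(4) for i,j in((0,3),(1,2),(1,0),(2,3))])
E
```

```text
[[0.4977 0.4    0.018 ]
 [0.5486 0.3867 0.018 ]
 [0.5237 0.2898 0.018 ]
 [0.4708 0.3044 0.018 ]] [0.5102185  0.34524238 0.018     ] [np.float64(74.3), np.float64(75.6), np.float64(-14.6), np.float64(-15.4)] [np.float64(0.0993), np.float64(0.1001), np.float64(0.0526), np.float64(0.0549)]
```

>>> carry_out([
  {"offset":[-2,-6,10],"twist":[0,0,-0.5],"grip":1},
  {"offset":[0,0,18],"twist":[0,0,0],"grip":1},
  {"offset":[0,0,14],"twist":[0,0,0],"grip":1},
  {"offset":[0,0,5],"twist":[0,0,0],"grip":1},
  {"offset":[0,0,0],"twist":[0,0,0],"grip":1},
])

```text
t: 28.35
tcp_pos: [0.5154, 0.3355, -0.0101]
orientation: [0.991, -0.133, -0.001, 0.003]
ft_force: [-0.1, -0.6, -0.2]
opening: 0.998
```

```bash
python3 - <<'E'
from plan import *
plan([(.5094,.3423,-.0235,-15)],vmax=42)
E
python3 wr.py w27 doming_plate
```

```text
t 28.35 p [ 0.5154  0.3355 -0.0101] psi -15.3 tilt [-0.003 -0.005 -1.   ] op 0.998 F [-0.1 -0.6 -0.2]
tiltfix twist [0.3 0.1 0. ]
([-8, -5, 13], np.float64(-0.3))
--
doming_plate [253.3 239.6] 0.97 z.01-> [0.5106 0.3505 0.01  ]
cam [0.534 0.402 0.162]
```

View pics/w27.png

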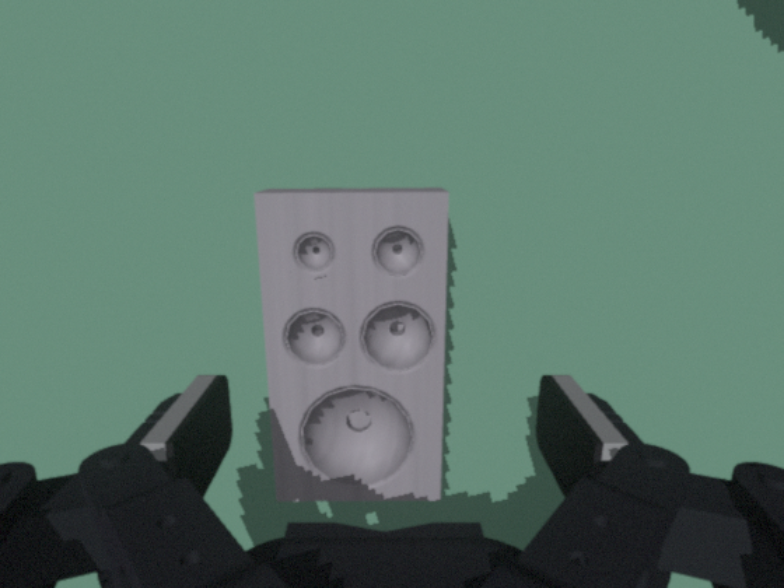

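>>> carry_out([
  {"offset":[-4,-3,0],"twist":[0,0,-0.3],"grip":1},
  {"offset":[-4,-3,0],"twist":[0,0,0],"grip":1},
  {"offset":[0,0,5],"twist":[0,0,0],"grip":1},
  {"offset":[0,0,0],"twist":[0,0,0],"grip":1},
])

```text
t: 28.85
tcp_pos: [0.5097, 0.3455, -0.0126]
orientation: [0.991, -0.13, 0.0, 0.001]
ft_force: [-0.2, -0.4, -0.7]
opening: 1.0
```

```bash
python3 - <<'E'
from plan import *
plan([(.5094,.3423,-.0235,-15)],vmax=42)
E
```

```text
t 28.85 p [ 0.5097  0.3455 -0.0126] psi -15.0 tilt [ 0.    -0.003 -1.   ] op 1.0 F [-0.2 -0.4 -0.7]
tiltfix twist [ 0.2 -0.1 -0. ]
([0, 3, 11], np.float64(0.0))
--
```

>>> carry_out([
  {"offset":[0,2,4],"twist":[0,0,0],"grip":1},
  {"offset":[0,0,5],"twist":[0,0,0],"grip":1},
  {"offset":[0,0,2],"twist":[0,0,0],"grip":1},
  {"offset":[0,0,0],"twist":[0,0,0],"grip":1},
])

```text
t: 29.25
tcp_pos: [0.5092, 0.3432, -0.0246]
orientation: [0.991, -0.13, 0.0, 0.002]
ft_force: [0.4, -0.4, 0.2]
opening: 1.0
```

```bash
python3 - <<'E'
from plan import *
plan([(.5094,.3423,-.0235,-15)],vmax=42)
E
```

```text
t 29.25 p [ 0.5092  0.3432 -0.0246] psi -15.0 tilt [ 0.    -0.003 -1.   ] op 1.0 F [ 0.4 -0.4  0.2]
tiltfix twist [ 0.2 -0.1 -0. ]
([0, 1, -1], np.float64(0.0))
--
```

>>> carry_out([
  {"offset":[0,0,-1],"twist":[0,0,0],"grip":0.6},
  {"offset":[0,0,0],"twist":[0,0,0],"grip":-1},
  {"offset":[0,0,0],"twist":[0,0,0],"grip":-1},
  {"offset":[0,0,0],"twist":[0,0,0],"grip":-1},
  {"offset":[0,0,0],"twist":[0,0,0],"grip":-1},
])

```text
t: 29.75
tcp_pos: [0.5091, 0.3429, -0.0227]
orientation: [0.991, -0.13, 0.0, 0.002]
ft_force: [0.1, 0.0, -4.7]
opening: 0.592
```

```bash
python3 - <<'E'
from plan import *
plan([(.5094,.3423,.03,-15),(.621,.094,.03,-3.2)],vmax=42)
c=env.capture('scene');cv2.imwrite('pics/s29.png',cv2.resize(c['pixels'][140:240,350:480],(780,600),interpolation=cv2.INTER_CUBIC))
E
python3 wr.py w29 doming_plate
```

```text
t 29.75 p [ 0.5091  0.3429 -0.0227] psi -15.0 tilt [ 0.    -0.004 -1.   ] op 0.592 F [ 0.1  0.  -4.7]
tiltfix twist [ 0.2 -0.1 -0. ]
([0, 0, -26], np.float64(0.0))
([0, 0, -27], np.float64(0.0))
--
([25, 30, 0], np.float64(-1.7))
([24, 31, 0], np.float64(-1.7))
([23, 32, 0], np.float64(-1.7))
([22, 32, 0], np.float64(-1.7))
([21, 33, 0], np.float64(-1.7))
([19, 33, 0], np.float64(-1.6))
([19, 34, 0], np.float64(-1.7))
--
doming_plate [275.4 261.8] 0.96 z.01-> [0.5122 0.3504 0.01  ]
cam [0.527 0.409 0.15 ]
```

View pics/s29.png

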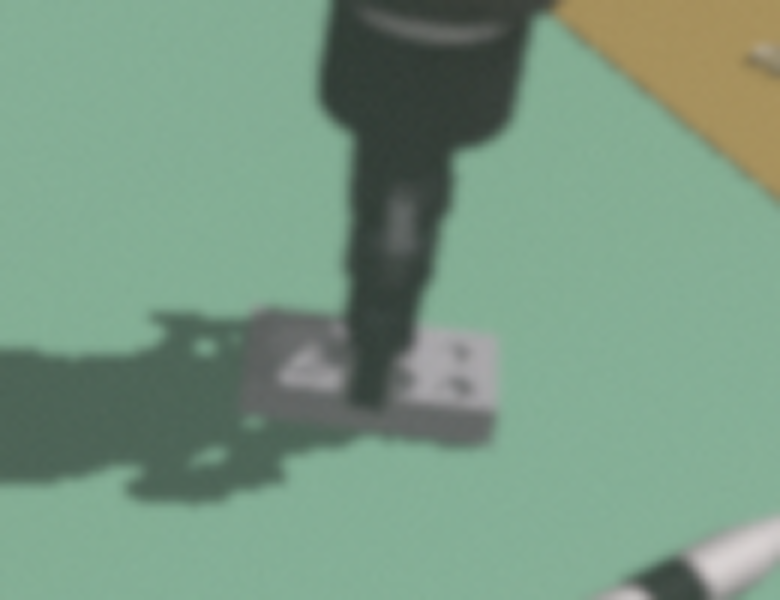

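View pics/w29.png

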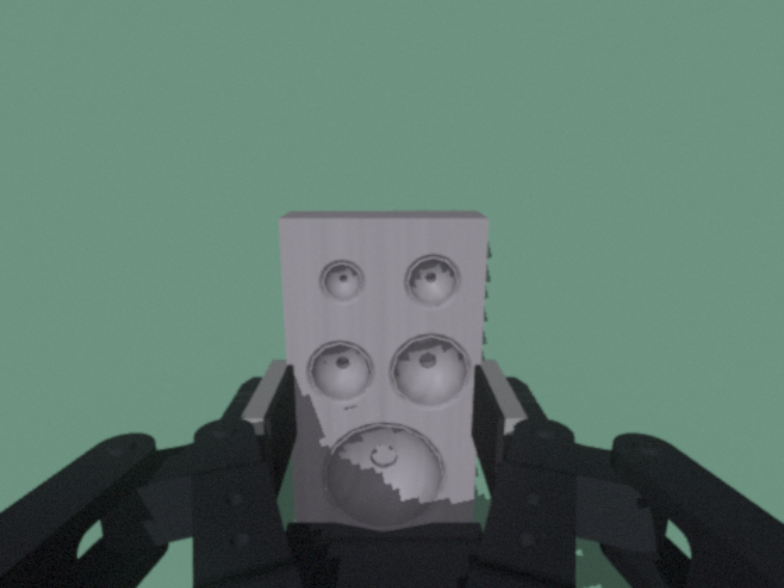

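```bash
python3 - <<'E'
from plan import *
c=env.capture('scene')
a=np.radians(-15); u=np.array([np.cos(a),np.sin(a)])
for d in(.027,.032,.037,.042): print(d,[np.round((np.array(proj(c,np.array([*(np.array([.5102,.3452])+u*d),z])))-[350,140])*6).tolist() for z in (0,.009,.018,.025)])
E
```

```text
0.027 [[362.0, 428.0], [365.0, 410.0], [368.0, 392.0], [371.0, 378.0]]
0.032 [[362.0, 435.0], [365.0, 417.0], [368.0, 399.0], [371.0, 385.0]]
0.037 [[361.0, 443.0], [364.0, 425.0], [368.0, 406.0], [370.0, 392.0]]
0.042 [[361.0, 450.0], [364.0, 432.0], [367.0, 414.0], [370.0, 399.0]]
```

>>> carry_out([
  {"offset":[0,0,-5],"twist":[0,0,0],"grip":-1},
  {"offset":[0,0,-15],"twist":[0,0,0],"grip":-1},
  {"offset":[0,0,-20],"twist":[0,0,0],"grip":-1},
  {"offset":[0,0,-10],"twist":[0,0,0],"grip":-1},
  {"offset":[0,0,0],"twist":[0,0,0],"grip":-1},
])

```text
t: 30.45
tcp_pos: [0.5085, 0.3428, 0.0306]
orientation: [0.991, -0.13, -0.0, 0.002]
ft_force: [0.1, -0.1, -6.3]
opening: 0.59
```

```bash
python3 - <<'E'
from plan import *
plan([(.6205,.095,.03,-3.2)],vmax=36)
E
python3 wr.py w30 doming_plate
```

```text
t 30.45 p [0.5085 0.3428 0.0306] psi -15.0 tilt [-0.001 -0.005 -1.   ] op 0.59 F [ 0.1 -0.1 -6.3]
tiltfix twist [ 0.3 -0.  -0. ]
([22, 26, 0], np.float64(-1.5))
([21, 27, 0], np.float64(-1.5))
([20, 27, 0], np.float64(-1.5))
([19, 28, 0], np.float64(-1.5))
([19, 29, 0], np.float64(-1.4))
([18, 29, 0], np.float64(-1.5))
([17, 29, 0], np.float64(-1.4))
([16, 30, 1], np.float64(-1.5))
--
doming_plate [274.2 261.6] 0.92 z.01-> [0.5054 0.3281 0.01  ]
cam [0.526 0.409 0.203]
```

View pics/w30.png

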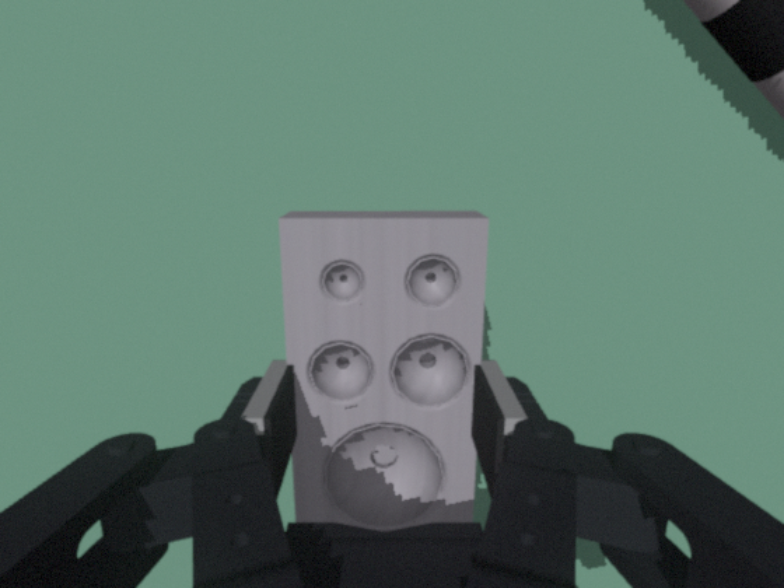

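Plate is lifted rigidly (−6.3 N, same place in the image). Carry over.

>>> carry_out([
  {"offset":[10,12,0],"twist":[0,0,-0.8],"grip":-1},
  {"offset":[21,26,0],"twist":[0,0,-1.5],"grip":-1},
  {"offset":[20,27,0],"twist":[0,0,-1.5],"grip":-1},
  {"offset":[20,28,0],"twist":[0,0,-1.5],"grip":-1},
  {"offset":[19,28,0],"twist":[0,0,-1.5],"grip":-1},
  {"offset":[19,29,0],"twist":[0,0,-1.5],"grip":-1},
  {"offset":[18,29,0],"twist":[0,0,-1.5],"grip":-1},
  {"offset":[14,26,0],"twist":[0,0,-1.3],"grip":-1},
  {"offset":[8,14,0],"twist":[0,0,-0.5],"grip":-1},
  {"offset":[0,0,0],"twist":[0,0,0],"grip":-1},
])

```text
t: 31.55
tcp_pos: [0.6182, 0.091, 0.021]
orientation: [1.0, -0.024, -0.006, 0.004]
ft_force: [-0.2, -0.8, -5.7]
opening: 0.59
```

```bash
python3 - <<'E'
from plan import *
plan([(.6205,.095,.005,-3.2)],vmax=36)
E
python3 wr.py w31 doming_plate
```

```text
t 31.55 p [0.6182 0.091  0.021 ] psi -2.7 tilt [-0.013 -0.008 -1.   ] op 0.59 F [-0.2 -0.8 -5.7]
tiltfix twist [0.5 0.7 0. ]
([2, -4, 16], np.float64(0.5))
--
doming_plate [273.8 262.9] 0.86 z.01-> [0.6182 0.0792 0.01  ]
cam [0.624 0.16  0.193]
```

View pics/w31.png

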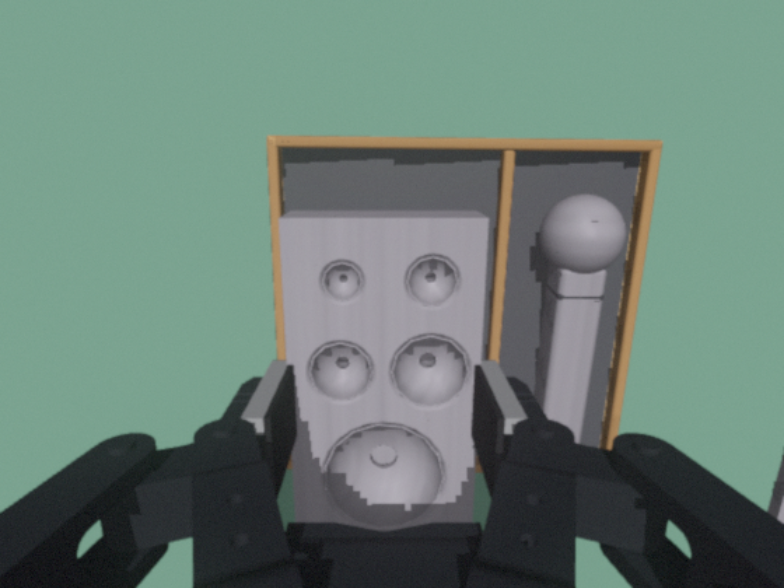

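>>> carry_out([
  {"offset":[0,-2,0],"twist":[0.5,0.7,0.4],"grip":-1},
  {"offset":[0,0,4],"twist":[0,0,0],"grip":-1},
  {"offset":[0,0,0],"twist":[0,0,0],"grip":-1},
])

```text
t: 31.95
tcp_pos: [0.6156, 0.0991, 0.0162]
orientation: [1.0, -0.025, -0.001, -0.002]
ft_force: [-0.6, -0.5, -6.4]
opening: 0.588
```

```bash
python3 - <<'E'
from plan import *
plan([(.6205,.095,.0,-3.2)],vmax=36)
E
```

```text
t 31.95 p [0.6156 0.0991 0.0162] psi -2.8 tilt [-0.001  0.003 -1.   ] op 0.588 F [-0.6 -0.5 -6.4]
tiltfix twist [-0.2  0.1 -0. ]
([5, 4, 16], np.float64(0.4))
--
```

>>> carry_out([
  {"offset":[4,3,0],"twist":[0,0,0.4],"grip":-1},
  {"offset":[1,1,6],"twist":[0,0,0],"grip":-1},
  {"offset":[0,0,8],"twist":[0,0,0],"grip":-1},
  {"offset":[0,0,2],"twist":[0,0,0],"grip":-1},
  {"offset":[0,0,0],"twist":[0,0,0],"grip":-1},
])

```text
t: 32.45
tcp_pos: [0.6205, 0.0959, -0.0015]
orientation: [1.0, -0.027, -0.001, -0.002]
ft_force: [-0.3, -0.2, -6.0]
opening: 0.587
```

```bash
python3 - <<'E'
from plan import *
plan([(.6205,.095,-.0195,-3.2)],vmax=36)
E
```

```text
t 32.45 p [ 0.6205  0.0959 -0.0015] psi -3.1 tilt [-0.001  0.003 -1.   ] op 0.587 F [-0.3 -0.2 -6. ]
tiltfix twist [-0.2  0.1 -0. ]
([0, 1, 18], np.float64(0.1))
--
```

>>> carry_out([
  {"offset":[0,1,5],"twist":[0,0,0],"grip":-1},
  {"offset":[0,0,6],"twist":[0,0,0],"grip":-1},
  {"offset":[0,0,3],"twist":[0,0,0],"grip":-1},
  {"offset":[0,0,0],"twist":[0,0,0],"grip":-1},
])

```text
t: 32.85
tcp_pos: [0.6203, 0.0948, -0.017]
orientation: [1.0, -0.027, -0.001, -0.002]
ft_force: [-0.4, -0.1, -6.5]
opening: 0.592
```

```bash
python3 - <<'E'
from plan import *
plan([(.6205,.095,-.0195,-3.2)],vmax=36)
E
python3 wr.py w32 doming_plate
```

```text
t 32.85 p [ 0.6203  0.0948 -0.017 ] psi -3.1 tilt [-0.002  0.003 -1.   ] op 0.592 F [-0.4 -0.1 -6.5]
tiltfix twist [-0.2  0.1 -0. ]
([0, 0, 3], np.float64(0.1))
--
doming_plate [273.8 263.4] 0.95 z.01-> [0.6212 0.0992 0.01  ]
cam [0.625 0.162 0.156]
```

View pics/w32.png

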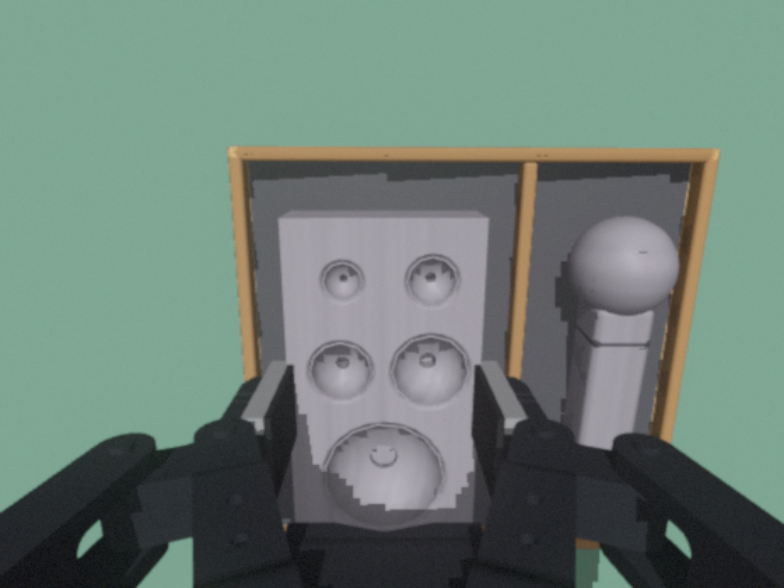

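>>> carry_out([
  {"offset":[0,0,2],"twist":[0,0,0],"grip":-1},
  {"offset":[0,0,1],"twist":[0,0,0],"grip":-1},
  {"offset":[0,0,0],"twist":[0,0,0],"grip":-1},
])

```text
t: 33.25
tcp_pos: [0.6209, 0.095, -0.0192]
orientation: [1.0, -0.027, -0.0, -0.002]
ft_force: [-1.0, 0.1, -6.7]
opening: 0.587
```

>>> carry_out([
  {"offset":[0,0,1],"twist":[0,0,0],"grip":-1},
  {"offset":[0,0,0],"twist":[0,0,0],"grip":-1},
])

```text
t: 33.45
tcp_pos: [0.6212, 0.0951, -0.0195]
orientation: [1.0, -0.027, 0.0, -0.002]
ft_force: [-0.2, -0.5, -5.7]
opening: 0.591
```

>>> carry_out([
  {"offset":[0,0,1],"twist":[0,0,0],"grip":-1},
  {"offset":[0,0,1],"twist":[0,0,0],"grip":-1},
])

```text
t: 33.65
tcp_pos: [0.6213, 0.095, -0.0198]
orientation: [1.0, -0.027, 0.0, -0.001]
ft_force: [-11.0, -2.3, 20.2]
opening: 0.586
```

>>> carry_out([
  {"offset":[0,0,-1],"twist":[0,0,0],"grip":-1},
  {"offset":[0,0,0],"twist":[0,0,0],"grip":0.35},
  {"offset":[0,0,0],"twist":[0,0,0],"grip":0.35},
  {"offset":[0,0,-10],"twist":[0,0,0],"grip":0.35},
  {"offset":[0,0,-30],"twist":[0,0,0],"grip":0.35},
  {"offset":[0,0,-40],"twist":[0,0,0],"grip":0.35},
  {"offset":[0,0,-40],"twist":[0,0,0],"grip":0.35},
])

```text
t: 34.35
tcp_pos: [0.6193, 0.095, 0.1025]
orientation: [1.0, -0.027, -0.002, -0.001]
ft_force: [-0.2, -0.1, 0.9]
opening: 0.676
```

```bash
python3 wr.py w33 doming_plate; python3 - <<'E'
from plan import *
plan([(.45,-.30,.2,-20)])
E
```

```text
doming_plate [277.9 196.3] 0.7 z.01-> [0.6231 0.1014 0.01  ]
cam [0.624 0.163 0.275]
t 34.45 p [0.6227 0.0959 0.1069] psi -3.1 tilt [ 0.004  0.004 -1.   ] op 0.676 F [ 0.9 -0.6 -0.2]
tiltfix twist [-0.2 -0.2  0. ]
([-15, 40, -9], np.float64(1.7))
([-14, 41, -9], np.float64(1.7))
([-13, 41, -9], np.float64(1.7))
([-11, 42, -9], np.float64(1.7))
([-10, 42, -10], np.float64(1.7))
([-9, 42, -9], np.float64(1.7))
([-8, 43, -10], np.float64(1.7))
([-6, 43, -9], np.float64(1.7))
([-5, 43, -10], np.float64(1.6))
([-4, 43, -9], np.float64(1.7))
--
```

View pics/w33.png

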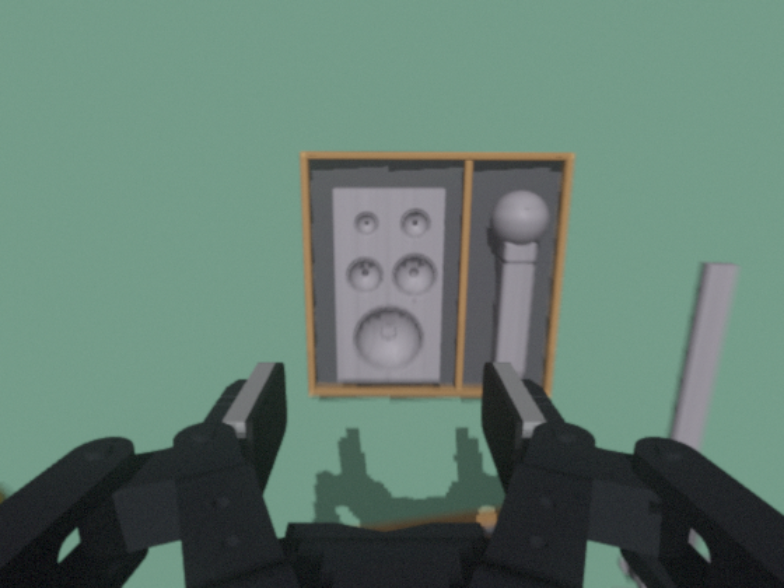

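Plate and punch lie flat. Move aside to clear the view for a final check.

>>> carry_out([
  {"offset":[-15,40,-9],"twist":[0,0,1.7],"grip":0.3},
  {"offset":[-14,41,-9],"twist":[0,0,1.7],"grip":0.3},
  {"offset":[-13,41,-9],"twist":[0,0,1.7],"grip":0.3},
  {"offset":[-11,42,-9],"twist":[0,0,1.7],"grip":0.3},
  {"offset":[-10,42,-10],"twist":[0,0,1.7],"grip":0.3},
  {"offset":[-9,42,-9],"twist":[0,0,1.7],"grip":0.3},
  {"offset":[-8,43,-10],"twist":[0,0,1.7],"grip":0.3},
  {"offset":[-6,43,-9],"twist":[0,0,1.7],"grip":0.3},
  {"offset":[-5,40,-5],"twist":[0,0,1.6],"grip":0.3},
  {"offset":[-10,30,0],"twist":[0,0,1],"grip":0.3},
])

```text
t: 35.45
tcp_pos: [0.4459, -0.292, 0.1922]
orientation: [0.986, -0.169, 0.008, -0.003]
ft_force: [0.2, -0.0, -0.5]
opening: 0.653
```

>>> carry_out([
  {"offset":[-10,30,0],"twist":[0,0,2],"grip":0.3},
  {"offset":[-5,30,0],"twist":[0,0,2],"grip":0.3},
  {"offset":[0,10,0],"twist":[0,0,0],"grip":0.3},
  {"offset":[0,0,0],"twist":[0,0,0],"grip":0.3},
])

```text
t: 35.85
tcp_pos: [0.4024, -0.3587, 0.1935]
orientation: [0.978, -0.208, 0.009, -0.002]
ft_force: [0.5, -0.2, 0.7]
opening: 0.646
```

```bash
python3 - <<'E'
from plan import *
plan([(.45,-.30,.2,-20)])
c=env.capture('top');cv2.imwrite('pics/tf.png',cv2.resize(c['pixels'][90:340,70:490],(798,475),interpolation=cv2.INTER_CUBIC))
c=env.capture('scene');cv2.imwrite('pics/sf.png',cv2.resize(c['pixels'][150:330,120:380],(800,554),interpolation=cv2.INTER_CUBIC))
E
```

```text
t 35.85 p [ 0.4024 -0.3587  0.1935] psi -24.0 tilt [ 0.019  0.001 -1.   ] op 0.646 F [ 0.5 -0.2  0.7]
tiltfix twist [-0.5 -1.   0. ]
([10, -36, -3], np.float64(-2.0))
([11, -37, -4], np.float64(-2.0))
--
```

View pics/tf.png

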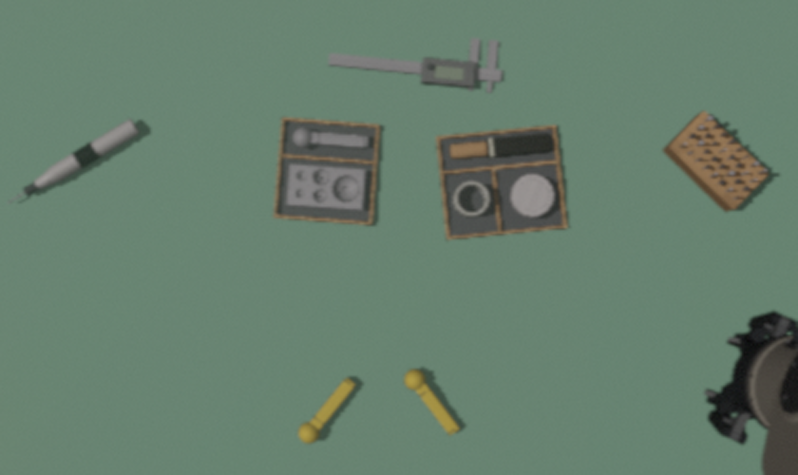

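View pics/sf.png

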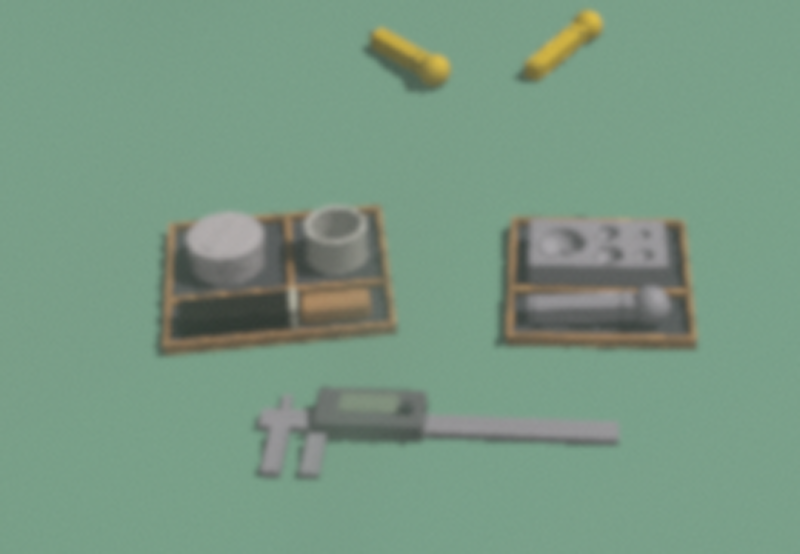

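```bash
python3 -c "
from cell import env
print(env.get_obs()['t'],env.close_job())"
```

```text
the job is handed in; nothing more can be done
35.95 None
```

Both kits are made up and the job was handed in at about 36 s, within the 106 s limit.

- **Finishing tray:** emery stick, then napkin ring, then paste tin, each in its own compartment.
- **Doming tray:** doming punch, then doming plate with its hollows up.

**Last checks:** the final top and scene pictures show all five pieces inside their compartments and looking flat. The bur block, calipers, handpiece and yellow look-alikes show no visible shift from the first pictures. I judged flatness by eye and did not measure it. The gripper was open and clear of everything at the end.

**What went wrong or disagreed:**
- **Missed grasp:** the first grasp on the emery stick closed on air. The images put the fingertips about 30 mm above the reported tool point. I allowed for that offset in every later grasp and placing, and none of those missed.
- **Plate contact:** setting the plate down gave a brief contact of about 20 N upwards and 11 N sideways, under the limits given. I eased off before releasing it.

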